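# Free the jammed spacer on the optical table

## Robot

A 6-joint arm with a two-finger parallel gripper is mounted at the origin on the work surface. World frame = base frame: x ahead of the robot, y to its left, z up, the work surface at z = 0. Lengths are in mm, angles in rad, forces in N, time in s.
With the tool pointing down it reaches from about 375 to 750 mm from the base axis. Payload 9 kg.
Tool frame: the origin (TCP) lies at the very end of the fingers, on their centre line; the grasp point (between the pads) lies 19 mm behind it (robot.grasp_offset is the distance from the TCP to the grasp point, in mm); x points along the fingers, z is the direction in which the jaws open and shut, and the axes are right-handed (so a half turn about x gives the same grasp; the last joint's range is limited). The gripper opens to 85 mm and grips with 20 to 120 N. Pads are 22 mm wide; open, the fingers measure 114 mm over their backs; the gripper's body (76 mm by 85 mm) begins 54 mm behind the grasp point. The pads swing forward as they close: fully open they stand 13 mm farther back than shut.
Start: joints at [-0.218, 0.104, 0.097, 1.564, 0, 1.353], TCP at [600.031, 0.003, 231.331] pointing down, gripper open.
Joint ranges: [-2.99, 2.99], [-0.84, 1.86], [-1.1, 1.16], [-1.84, 2.11], [-1.51, 1.56], [-3.14, 3.14]. Speed limits (rad/s): [2.22, 2.22, 2.57, 3.14, 3.14, 3.14].

## Interface

Orientations are given as a rotation vector (axis times angle).
In Python, from bench import robot, grab_frame, masks_of gives the robot as it stands.
- The arm moves only by the tool move_arm, never from a script. Its argument "rows" is a list of rows, each a list of 3 entries, a list of its own where there are three numbers: the shift along the tool's x, y, z in mm, then the turn, a rotation vector about the tool's x, y, z in rad, then the finger opening in mm, from 0 to 85.4. In form: [[[x, y, z], [rx, ry, rz], claw], ...]. A call has 1 to 12 rows; each row shifts and turns the pose as measured when the row begins, along the tool's axes as they then stand; what a row does not reach is not made up. A row lasts 1/10 s, in which the tool goes at most 50 mm and 8.59 degrees, less where a joint would pass 70% of its speed; a pose out of reach is approached as far as the arm can. A call with a gripper value outside its range is refused whole. The fingers move at their own pace and stop on an object; the grip force is fixed at half the most. Time passes only in rows, so rows that do not move let the fingers close. It gives the time, the measured TCP pose, the force and the opening at its end, in the units of the state.
- robot.get_obs(): the state, without advancing time (a new reading comes with each control period).
- grab_frame(name): name is "scene" or "side" or "wrist"; returns a dict with "image" (420x560x3 uint8, red, green, blue), "depth" (420x560 float32, mm along the optical axis (not along the pixel's ray), 0 where there is no reading), "intrinsics" (3x3 intrinsics, pixels), "k1" (the pictures are not rectified: a ray, as slopes to the right and down, at radius r is drawn at 1 + k1 r^2 times it, then the intrinsics apply), "T" (4x4, takes a point from camera to world coordinates). Camera axes: x right, y down, z forward; pixel columns grow to the right and rows downward; lengths in mm; the calibration is good to about 2 mm. A picture is of the moment at which its call begins.
- robot.hand_in(): hands the job in, once; it reports no verdict.
Trained networks look in the newest picture that a camera, given by its name, has taken for a name from the list of things; names that differ only in an ending like _2 or _b are one class to them, and where a whole thing is asked for, a point or a joint stands for the part that bears it (a point fixed in the world has none). Each returns a list of dicts, best first, with "p" (0 to 1); they miss things now and then, are a little off and sometimes report something else, mostly with a low value. They report only what shows in the picture. A call takes as long as a camera call. They do not tell look-alikes from the thing itself.
- masks_of(name, camera): "mask" (420x560 bool, what is visible of it) and "rect" ([centre column, centre row, width, height] in pixels, round what is visible of it).
The state is a dict: "time_s": time; "q": joint angles; "qd": joint speeds; "tau": joint torques, N m; "tool_pos": TCP position; "eef_rot": TCP orientation; "ft_force": force on the tool from outside, world axes, zero at the start; "moment": the same for the moment, N m; "width": finger opening in mm.
Only numpy, scipy, OpenCV 4.12 (cv2) and the standard library are available. Lean on these libraries where they do the work, as an engineer would, in place of code of your own. Each camera call takes 0.05 s, during which the arm holds its last target.

## Task

The metal spacer is jammed between the jaws of the dark rail fixture, under its lip. Pick up the white plastic block and, holding it, drive the spacer along the channel from the mouth until it is wholly clear of the lip and jaws, without touching the spacer with the gripper while it is jammed and without bumping the plate overhead. Then lay the block flat on the table away from the fixture and tray, lift the spacer out and stand it upright in the grey tray, let go, and leave the other optics where they are.

Things in the scene. Friction and masses are not known exactly. Their poses are not given: they have to be found in the camera images.
- fixture: Dark steel rail fixture fixed to the table: a straight channel along its x. Origin: table level, channel centre line, in the plane of its mouth; +x is the way to drive the spacer, z up. Base plate x -40 to 155 mm, y -50 to 50 mm, 10 mm thick (its top is the channel floor). Tall jaw cheeks flank x 0 to 55 mm, 85 mm above the table, inner faces y = 22 and -32 mm, outer 36 and -44 mm.
- mouth (a point): Mouth of the channel: on its centre line, in the plane fixture x = 0, 42 mm above the table. The spacer's rear face starts here; the block enters here from the -x side. A lip bridges the channel over fixture x 0 to 25 mm, underside 78 mm and top 88 mm above the table, so the jammed spacer cannot be lifted.
- jaw_pad: Sprung steel jaw pad on the channel's -y side, fixture x 3 to 28 mm, 20 to 65 mm above the table; origin in the middle of its gripping face. It nips the spacer with about 11 N at fixture y = -22 mm and springs out to y = -20.5 mm when the spacer has gone.
- bay (a point): Middle of the open bay's floor, at fixture x = 95 mm, 10 mm above the table. The bay runs from fixture x 55 to 135 mm with walls only to 25 mm above the table, inner faces y = +-25 mm, outer +-37 mm; end stop face at x = 137 mm, 32 mm above the table. Nothing is above it.
- upper_plate: Aluminium plate with a black camera box, fixed over the fixture's mouth; origin and axes as the fixture. Plate x -65 to 20 mm, y -55 to 110 mm, underside 165 mm, camera top 213 mm above the table; 25 mm posts at x -45 and 0, y 95 mm. It obliges the hand pushing the block to lean back about 40 degrees from vertical, fingers pointing forward under it.
- spacer: Bare aluminium spacer, 70 (x) by 44 (y) by 65 mm high, two dark counterbores on top, about 0.5 kg. Origin: centre of its underside. Starts jammed, axes as the fixture's, origin at fixture x = 35 mm, 10 mm above the table. Sliding it takes about 10 to 20 N. Free of pad and lip once its origin is past fixture x = 65 mm; meets the end stop at 102 mm.
- block: White plastic block for knocking, 130 mm (x) by 26 mm (y) by 36 mm high, 0.2 kg. Origin: centre of its underside. Starts lying on the table, 36 mm side upright, on the fixture's mouth side (to the robot's left).
- block_center (a point): Centre of the white block, 18 mm above its underside.
- tray: Low grey open tray fixed to the table on the robot's right, 150 mm (x) by 120 mm (y), walls 5 mm thick and 22 mm high, floor 5 mm above the table. Origin: centre of its underside.
- riser: Bystander: loose flat aluminium riser, 44 by 44 mm, 30 mm high. Origin: centre of its underside. It may stand in line with the channel's mouth.
- mirror_mount: Bystander: loose mirror mount on a 54 mm round foot, 100 mm high, 50 mm wide. Origin: centre of its underside.
- lens_mount: Bystander: loose lens in a 54 mm black ring on a post with a 54 mm round foot, 112 mm high. Origin: centre of its underside.
- fork_clamp: Bystander: loose dark slotted clamp, 97 by 30 mm, 18 mm high over its screw, near the fixture on the robot's side. Origin: centre of its underside.
- driver: Bystander: loose screwdriver with a black handle, 160 mm long, lying on the table.
- detector: Bystander: loose black cylinder, 52 mm diameter, 55 mm high. Origin: centre of its underside.
There are look-alikes about, which are no part of the job. There is more than one size of the block; the job needs the larger.

How it is judged (in metres and radians):
On the way, in this order (a step that is already met when the one before it is completed fails the run):
1. the held block bears on the jammed spacer (contact force between block and spacer above 3 N and contact force between the fingers and block above 2 N and x of spacer in the frame of fixture below 0.06 m), for 0.02 s.
2. the spacer stands in the open bay, clear of lip and jaws, with the block still held (x of spacer in the frame of fixture above 0.065 m and z of spacer in the frame of fixture below 0.02 m and contact force between the fingers and block above 2 N), for 0.1 s.
3. the spacer is lifted out of the channel in the fingers (z of spacer in the frame of fixture above 0.04 m and contact force between the fingers and spacer above 2 N), for 0.1 s.
At the end, for the whole second after the job is handed in: Spacer at rest, upright (0.1 rad) on the tray floor, origin within 50 mm (tray x) and 40 mm (tray y) of its centre; block at rest flat on the table (length level within 0.12 rad, centre below 22 mm), over 110 mm from the fixture origin, over 100 mm from the tray centre, off the fixture (x of spacer in the frame of tray between -0.05 and 0.05 m and y of spacer in the frame of tray between -0.04 and 0.04 m and z of spacer in the frame of tray below 0.009 m and angle between spacer's own z axis and vertical below 0.1 rad and linear speed of each of spacer, block below 0.02 m/s and height (world z) of block_center below 0.022 m and angle between block's own x axis and vertical between 1.45 and 1.69 rad and horizontal distance between block_center and fixture above 0.11 m and contact force between block and fixture below 0.3 N and horizontal distance between block_center and tray above 0.1 m); the robot touches nothing.
It fails at once if the gripper touches the spacer while it is still jammed (contact force between any of the arm, the fingers and spacer above 1 N and x of spacer in the frame of fixture below 0.06 m and horizontal distance between spacer and fixture below 0.1 m and z of spacer in the frame of fixture below 0.03 m).
It fails at once if the plate overhead is bumped (contact force between any of the arm, the fingers, block, spacer and upper_plate above 4 N).
It fails at once if a bystander is moved by more than 15 mm (distance of any of riser, mirror_mount, lens_mount, fork_clamp, driver, detector from where it was at the start of the episode above 0.015 m).
It also fails if it takes over 64 s, if anything falls off the work surface, if the arm or the gripper's body presses on something with over 40 N, if the wrist force passes 120 N, or if a joint passes its speed limit or range.

## Working session

There is one attempt and no reset: what is moved stays moved. The work goes in short steps, Python scripts to look and compute and a tool call to move; the robot and the scene stay as the last step left them, time stands still between calls to the robot, and variables do not carry over. Pictures are saved under pics/ and viewed, and the job is handed in when it is done.

Besides the shell and the picture viewer there is one more tool, called after "Request:" in YAML: its name, and indented under it one key for each argument. move_arm: Moves the arm, as the interface text tells. Its arguments: {"type":"object","properties":{"rows":{"type":"array"}},"required":["rows"]}

```bash
ls; mkdir -p pics; python3 - <<'E'
from bench import robot, grab_frame, masks_of
import cv2
o=robot.get_obs(); print({k:o[k] for k in o})
for n in ["scene","side"]:
    f=grab_frame(n); cv2.imwrite(f"pics/{n}0.png",f["image"][:,:,::-1]); print(n,f["intrinsics"],f["k1"],f["T"])
E
```

```text
pics
{'time_s': 0.0, 'q': array([-2.17687967e-01,  1.04714790e-01,  9.64454123e-02,  1.56392165e+00,
       -1.23190004e-06,  1.35312757e+00]), 'qd': array([-2.47562337e-03, -7.00540327e-04, -4.94893912e-04,  1.52103243e-03,
       -6.28335330e-06, -1.51903223e-03]), 'tau': array([ 7.03431251e-04, -5.56934094e+01,  5.03644359e+01,  1.70058967e-02,
       -2.22691165e-04, -8.28643181e-07]), 'tool_pos': array([5.99647583e+02, 9.43239726e-02, 2.30500143e+02]), 'eef_rot': array([2.50753128e-04, 1.57215837e+00, 2.20575884e-04]), 'ft_force': array([-0.47317715, -0.61709347, -0.56762896]), 'moment': array([-0.04135998,  0.00831591, -0.00147609]), 'width': 85.27852631189421}
scene [[403.7063488    0.         279.41289029]
 [  0.         403.7063488  209.39577469]
 [  0.           0.           1.        ]] -0.11834114530753409 [[ 8.09662284e-01  4.85143466e-01 -3.30276858e-01  8.77865774e+02]
 [ 5.86879548e-01 -6.65047562e-01  4.61826955e-01 -3.44145367e+02]
 [ 4.40251068e-03 -5.67756600e-01 -8.23184706e-01  7.98603093e+02]
 [ 0.00000000e+00  0.00000000e+00  0.00000000e+00  1.00000000e+00]]
side [[531.4290413    0.         280.48404216]
 [  0.         531.4290413  204.96607016]
 [  0.           0.           1.        ]] 0.02149663139972116 [[-8.15068283e-01 -3.69264834e-01  4.46438323e-01 -1.09402126e+02]
 [-5.79187968e-01  5.00291876e-01 -6.43622045e-01  1.06794469e+03]
 [ 1.43175214e-02 -7.83167620e-01 -6.21645789e-01  1.02932325e+03]
 [ 0.00000000e+00  0.00000000e+00  0.00000000e+00  1.00000000e+00]]
```

View pics/scene0.png

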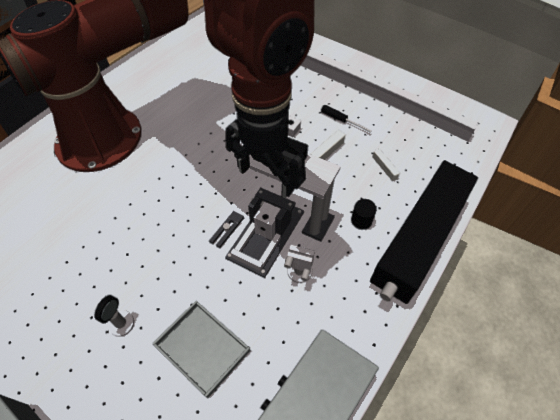

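View pics/side0.png

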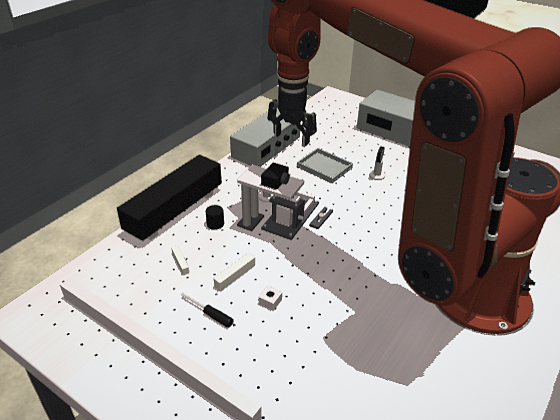

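The scene view shows two white bars, at (331,146) and (385,163), with the fixture at (265,225) and the tray at (202,347). The side view shows the bars at (234,271) and (180,260) and the riser at (269,297). Next I'll build helpers and an overhead map.

```bash
cat > h.py <<'E'
import numpy as np, cv2
from bench import robot, grab_frame, masks_of
from scipy.spatial.transform import Rotation as R
def rays(f):
    K=f["intrinsics"];k1=f["k1"];D=np.array([k1,0,0,0,0.])
    h,w=f["depth"].shape
    u,v=np.meshgrid(np.arange(w),np.arange(h))
    p=np.stack([u,v],-1).reshape(-1,1,2).astype(np.float64)
    n=cv2.undistortPointsIter(p,K,D,None,None,(3,40,1e-9)) if hasattr(cv2,'undistortPointsIter') else cv2.undistortPoints(p,K,D)
    return n.reshape(h,w,2)
def cloud(f):
    n=rays(f);d=f["depth"]
    pc=np.dstack([n*d[...,None],d])
    P=pc@f["T"][:3,:3].T+f["T"][:3,3]
    P[d<=0]=np.nan
    return P
def proj(f,X):
    X=np.atleast_2d(X); T=f["T"]; c=(X-T[:3,3])@T[:3,:3]
    s=c[:,:2]/c[:,2:]; r2=(s**2).sum(1,keepdims=True); s=s*(1+f["k1"]*r2)
    K=f["intrinsics"]; return s*[K[0,0],K[1,1]]+[K[0,2],K[1,2]]
def onplane(f,u,v,z):
    D=np.array([f["k1"],0,0,0,0.])
    n=cv2.undistortPoints(np.array([[[u,v]]],float),f["intrinsics"],D)[0,0]
    d=f["T"][:3,:3]@np.array([n[0],n[1],1]); t=f["T"][:3,3]; return t+d*(z-t[2])/d[2]
def save(name,img,crop=None,s=1):
    if crop: x0,y0,x1,y1=crop; img=img[y0:y1,x0:x1]
    img=cv2.resize(img,None,fx=s,fy=s,interpolation=cv2.INTER_CUBIC); cv2.imwrite(f"pics/{name}.png",img[:,:,::-1])
E
python3 - <<'E'
from h import *
import pickle
F={}
for n in ["scene","side"]:
    f=grab_frame(n);P=cloud(f);F[n]=f
    print(n)
    for t in ["fixture","spacer","block","tray","riser","mirror_mount","lens_mount","fork_clamp","driver","detector","upper_plate","jaw_pad"]:
        for m in masks_of(t,n)[:3]:
            q=P[m["mask"]];q=q[np.isfinite(q[:,0])]
            if len(q): print(t,round(m["p"],2),np.round(m["rect"]),len(q),np.round(np.median(q,0)),np.round(np.percentile(q[:,2],[3,97])))
pickle.dump(F,open("F0.pkl","wb"))
save("sc_crop",F["scene"]["image"],(200,90,420,290),3.5)
save("sd_crop",F["side"]["image"],(150,150,350,340),3)
E
```

```text
scene
fixture 0.65 [283. 208. 116. 147.] 5707 [608.  71.  56.] [  4. 213.]
fixture 0.54 [227. 232.  34.  36.] 527 [494. -19.   9.] [-1. 18.]
spacer 0.55 [267. 224.  26.  35.] 635 [575.  23.  73.] [16. 77.]
block 0.92 [385. 162.  30.  30.] 354 [703. 366.  24.] [ 4. 29.]
block 0.86 [328. 147.  29.  30.] 454 [559. 330.  35.] [ 6. 39.]
tray 0.94 [201. 349.  94.  92.] 4793 [ 632. -257.    5.] [ 2. 23.]
riser 0.73 [294. 127.  15.  19.] 200 [438. 337.  29.] [ 3. 33.]
mirror_mount 0.95 [299. 264.  27.  41.] 888 [694. -19.  86.] [  2. 101.]
lens_mount 0.61 [116. 316.  42.  44.] 1072 [ 469. -319.   53.] [  0. 111.]
fork_clamp 0.79 [227. 230.  38.  33.] 512 [493. -15.  10.] [-0. 18.]
fork_clamp 0.4 [346. 118.  48.  27.] 335 [504. 453.  18.] [-1. 26.]
driver 0.53 [348. 118.  51.  22.] 259 [503. 451.  20.] [ 9. 26.]
detector 0.9 [364. 214.  25.  33.] 623 [736. 179.  53.] [ 1. 57.]
side
fixture 0.73 [277. 201.  82.  81.] 3768 [577. 107.  87.] [  3. 215.]
spacer 0.87 [287. 212.  24.  29.] 260 [563.  84.  52.] [19. 78.]
block 0.75 [234. 275.  38.  39.] 687 [543. 335.  33.] [ 4. 40.]
block 0.54 [180.
[... 166 characters left out ...]
   9.] [ 2. 25.]
riser 0.78 [270. 300.  26.  23.] 430 [417. 349.  27.] [-2. 33.]
riser 0.69 [269. 196.  62.  66.] 2135 [617. 130. 177.] [  9. 216.]
mirror_mount 0.6 [267. 197.  11.  11.] 99 [683.   8.  11.] [ 5. 25.]
lens_mount 0.86 [378. 161.  14.  37.] 282 [ 457. -310.   32.] [  3. 112.]
fork_clamp 0.78 [320. 218.  24.  23.] 263 [489.  -9.  11.] [ 0. 19.]
driver 0.98 [205. 309.  57.  32.] 389 [496. 463.  20.] [ 1. 27.]
driver 0.22 [268. 196.  17.  12.] 129 [682.  10.  11.] [  3. 166.]
detector 0.96 [215. 217.  20.  26.] 391 [722. 203.  47.] [ 8. 60.]
upper_plate 0.64 [268. 197.  66.  68.] 2204 [618. 131. 177.] [  9. 216.]
jaw_pad 0.32 [269. 196.  64.  67.] 2234 [619. 129. 177.] [  9. 216.]
```

View pics/sc_crop.png

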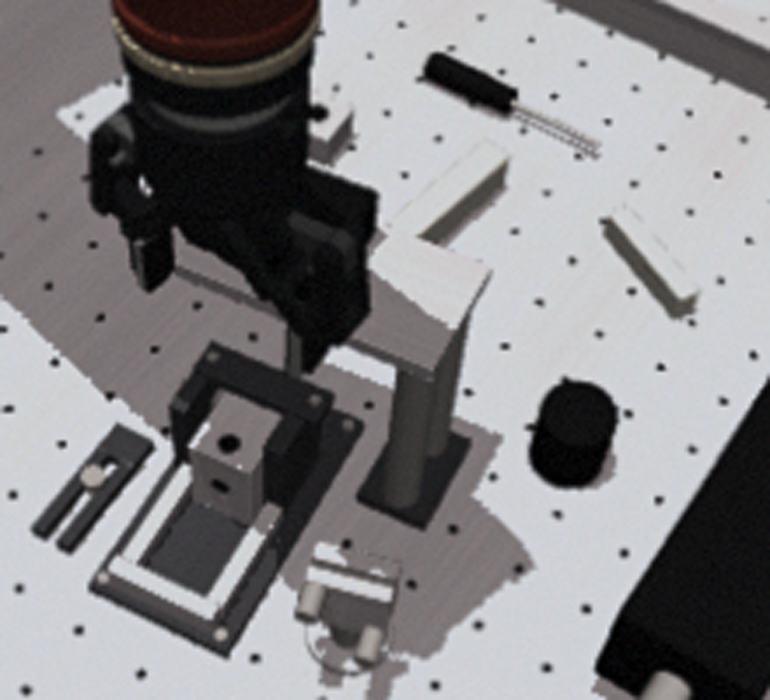

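View pics/sd_crop.png

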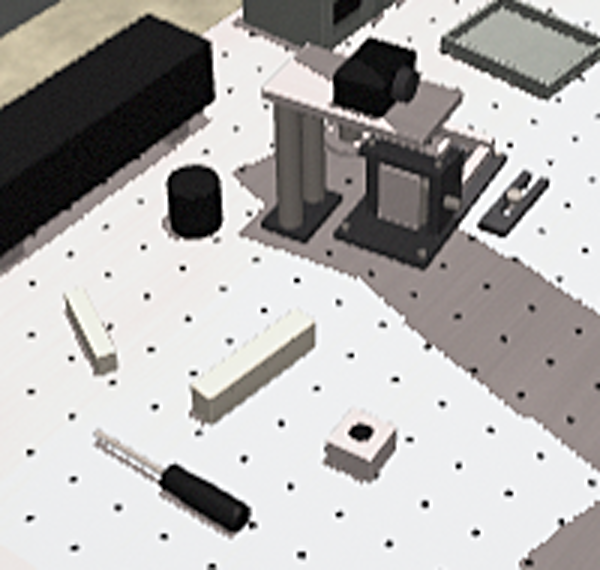

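```bash
python3 - <<'E'
from h import *
import pickle
F=pickle.load(open("F0.pkl","rb"))
def rect(q): 
    r=cv2.minAreaRect(q[:,:2].astype(np.float32)); return np.round(r[0],1),np.round(r[1],1),round(r[2],1)
for n in F:
    f=F[n];P=cloud(f).reshape(-1,3);P=P[np.isfinite(P[:,0])]
    f_=lambda lo,hi,z0,z1:P[(P[:,0]>lo[0])&(P[:,0]<hi[0])&(P[:,1]>lo[1])&(P[:,1]<hi[1])&(P[:,2]>z0)&(P[:,2]<z1)]
    t=f_((300,-400),(800,600),-10,8);print(n,"table z",np.median(t[:,2]))
    for nm,a,b,z0,z1 in [("big",(480,270),(625,400),30,45),("small",(640,310),(760,440),20,32),("riser",(380,310),(470,390),24,36),("tray",(520,-360),(740,-160),14,30),("plate",(480,0),(740,240),163,180),("bay walls",(480,-120),(680,120),21,29),("cheeks",(480,0),(700,150),80,93),("detector",(700,150),(770,230),50,60),("mirror",(640,-60),(740,40),92,104),("lens",(420,-360),(500,-270),40,115),("fork",(440,-70),(530,50),8,20),("spacertop",(500,-20),(640,100),70,78)]:
        q=f_(a,b,z0,z1)
        if len(q)>5: print(nm,len(q),"med z",round(np.median(q[:,2]),1),*rect(q),np.round(q.mean(0),1))
# height map of fixture region
    H=np.zeros((500,700),np.float32)  # y from 250..-250?, 1mm
    for p in P[(P[:,2]<215)&(P[:,2]>-5)][::1]:
        i=int(450-p[1]*1+0);j=int(p[0]-300)
    	
E
```

```text
scene table z 0.2284994622331169
big 348 med z 36.3 [552.  328.3] [117.9  27.7] 83.5 [553.2 326.   36. ]
small 246 med z 26.1 [701.3 371.2] [21.6 93.9] 64.1 [702.8 370.2  25.8]
riser 129 med z 30.3 [432.9 344.4] [31.5 54.4] 31.8 [432.  341.8  30.1]
tray 831 med z 21.3 [ 630.2 -255.4] [121.4 150.6] 85.8 [ 631.4 -256.8   20.9]
plate 1343 med z 176.9 [589.8 110.9] [165.8  88.3] 8.4 [625.4 108.3 176.1]
bay walls 495 med z 25.0 [589.4  22.7] [194.9 113.1] 72.0 [586.1  -5.3  24.9]
cheeks 661 med z 87.0 [603.3  73.8] [174.9  74.5] 25.9 [578.8  67.4  86.6]
detector 342 med z 55.0 [733.3 191.6] [50.1 50.7] 52.3 [733.7 189.9  54.8]
mirror 399 med z 99.1 [694.4 -19.6] [49.8 50.3] 18.7 [690.8 -17.4  98.6]
lens 574 med z 91.7 [ 464.9 -319.4] [20.7 52.9] 11.5 [ 467.  -319.7   87.7]
fork 382 med z 10.2 [504.7 -15.3] [55.3 97.4] 4.0 [495.5 -12.4  10.9]
spacertop 422 med z 74.8 [569.9  50.4] [76.6 74.7] 0.3 [571.9  37.8  74.7]
side table z 0.6678642615984245
big 378 med z 36.0 [549.7 330.1] [122.3  30.7] 84.6 [549.3 330.7  35.9]
small 182 med z 25.2 [699.1 374.9] [19.7 97.4] 61.9 [696.6 376.2  25.1]
riser 258 med z 29.5 [421.2 341.9] [45.3 47.2] 6.0 [420.2 343.   29.4]
tray 357 med z 20.5 [ 629.2 -255.8] [130.2 160.6] 85.6 [ 629.1 -254.4   20.4]
plate 750 med z 177.4 [588.5 111.7] [167.9  91.8] 8.2 [584.3 123.8 176.3]
bay walls 159 med z 25.5 [581.5  17.3] [202.4 152.9] 13.8 [571.4  23.9  25.2]
cheeks 290 med z 88.2 [591.9  79. ] [159.2  72.9] 29.4 [571.9  76.3  87.6]
detector 169 med z 56.2 [732.2 192.2] [49.2 60.9] 26.8 [730.9 194.1  55.8]
lens 137 med z 85.2 [ 462.4 -319.7] [23.5 64.3] 13.2 [ 458.3 -309.2   81.1]
fork 219 med z 12.0 [494.4  -5.1] [116.5  70.8] 78.8 [496.3  -4.5  12.2]
spacertop 115 med z 74.0 [551.9  59.2] [89.1 68.9] 69.3 [555.7  59.9  74.2]
```

Both cameras agree.
- **Fixture:** the origin is about (565, 85) and +x points at about -81.7°. The spacer check at x=35 gives (570, 50), which matches the measured top.
- **White bars:** the larger block (top at 36 mm) is at scene (331,146) / side (234,271), world about (550, 330). The look-alike (top at 26 mm) is at scene (385,163) / side (180,260). A bar-like low-confidence hit at side (376,161) is the lens post.

I choose the first one. Now I'll write the planning helper.

```bash
cat >> h.py <<'E'
FO=np.array([565.1,85.0,0]); FYAW=np.deg2rad(8.3)
def RT(yaw,lean):
    # tool x toward d=(yaw-90deg) horizontally*sin(lean), down cos(lean); tool z at angle yaw
    zt=np.array([np.cos(yaw),np.sin(yaw),0]); d=np.array([np.sin(yaw),-np.cos(yaw),0])
    x=np.sin(lean)*d+np.array([0,0,-np.cos(lean)]); y=np.cross(zt,x); return np.stack([x,y,zt],1)
def tcp_of(grip,Rt): return np.asarray(grip,float)+19*Rt[:,0]
def pose():
    o=robot.get_obs(); return o["tool_pos"],R.from_rotvec(o["eef_rot"]).as_matrix(),o
def plan(p1,R1,n,claw,p0=None,R0=None):
    if p0 is None: p0,R0,_=pose()
    rv=R.from_matrix(R0.T@R1).as_rotvec()
    out=[]
    for i in range(n):
        Ri=R0@R.from_rotvec(rv*i/n).as_matrix()
        out.append([np.round(Ri.T@((p1-p0)/n),1).tolist(),np.round(rv/n,3).tolist(),claw])
    print(str(out).replace(" ",""),"total mm",round(float(np.linalg.norm(p1-p0)),1),"rad",round(float(np.linalg.norm(rv)),3))
    return p1,R1
def fx(p): 
    c,s=np.cos(FYAW-np.pi/2),np.sin(FYAW-np.pi/2); p=np.asarray(p)-FO
    return np.array([c*p[0]+s*p[1],-s*p[0]+c*p[1],p[2]])
def fw(p):
    c,s=np.cos(FYAW-np.pi/2),np.sin(FYAW-np.pi/2)
    return FO+np.array([c*p[0]-s*p[1],s*p[0]+c*p[1],p[2]])
E
python3 - <<'E'
from h import *
y=np.deg2rad(-5.5)
p,Rr=plan(np.array([600,0,300.]),RT(0,0),2,85)
p,Rr=plan(np.array([560,340,300.]),RT(y,0),8,85,p,Rr)
p,Rr=plan(np.array([552,353,190.]),RT(y,np.deg2rad(40)),8,85,p,Rr)
E
```

```text
[[[-34.3,-0.0,-0.0],[0.0,0.0,0.0],85],[[-34.3,-0.0,-0.0],[0.0,0.0,0.0],85]] total mm 68.7 rad 0.0
[[[0.0,42.5,-5.0],[0.012,0.0,0.0],85],[[0.0,42.4,-5.5],[0.012,0.0,0.0],85],[[0.0,42.4,-6.0],[0.012,0.0,0.0],85],[[0.0,42.3,-6.5],[0.012,0.0,0.0],85],[[0.0,42.2,-7.0],[0.012,0.0,0.0],85],[[0.0,42.1,-7.5],[0.012,0.0,0.0],85],[[0.0,42.0,-8.0],[0.012,0.0,0.0],85],[[0.0,41.9,-8.5],[0.012,0.0,0.0],85]] total mm 342.3 rad 0.096
[[[13.8,1.5,-1.2],[0.0,-0.0,-0.087],85],[[13.6,2.7,-1.2],[0.0,-0.0,-0.087],85],[[13.3,3.9,-1.2],[0.0,-0.0,-0.087],85],[[12.9,5.0,-1.2],[0.0,-0.0,-0.087],85],[[12.4,6.1,-1.2],[0.0,-0.0,-0.087],85],[[11.8,7.2,-1.2],[0.0,-0.0,-0.087],85],[[11.1,8.2,-1.2],[0.0,-0.0,-0.087],85],[[10.4,9.1,-1.2],[0.0,-0.0,-0.087],85]] total mm 111.1 rad 0.698
```

Request:
move_arm:
  rows:
    - [[-35,0,0],[0,0,0],85]
    - [[-34,0,0],[0,0,0],85]
    - [[0,42.5,-5],[0.012,0,0],85]
    - [[0,42.5,-5.5],[0.012,0,0],85]
    - [[0,42.5,-6],[0.012,0,0],85]
    - [[0,42.5,-6.5],[0.012,0,0],85]
    - [[0,42,-7],[0.012,0,0],85]
    - [[0,42,-7.5],[0.012,0,0],85]
    - [[0,42,-8],[0.012,0,0],85]
    - [[0,42,-8.5],[0.012,0,0],85]

```text
time_s: 2.4
tool_pos: [561.1, 347.3, 302.7]
eef_rot: [0.086, 1.568, -0.086]
ft_force: [0.2, 0.4, 0.9]
width: 85.0
```

Request:
move_arm:
  rows:
    - [[14,1.5,-1],[0,0,-0.087],85]
    - [[13.6,2.7,-1.2],[0,0,-0.087],85]
    - [[13.3,4,-1.2],[0,0,-0.087],85]
    - [[13,5,-1.2],[0,0,-0.087],85]
    - [[12.4,6,-1.2],[0,0,-0.087],85]
    - [[11.8,7,-1.2],[0,0,-0.087],85]
    - [[11,8,-1.2],[0,0,-0.087],85]
    - [[10.4,9,-1.2],[0,0,-0.087],85]

```text
time_s: 3.2
tool_pos: [555.2, 359.0, 171.8]
eef_rot: [-0.474, 1.51, -0.62]
ft_force: [1.0, 0.0, -2.1]
width: 84.9
```

```bash
python3 - <<'E'
from h import *
import pickle
F={}
for n in ["scene","side","wrist"]:
    F[n]=grab_frame(n)
pickle.dump(F,open("F1.pkl","wb"))
save("w1",F["wrist"]["image"]);save("sd1",F["side"]["image"])
p,r,o=pose();print(p,o["q"],o["ft_force"],r)
P0=[]
for n in F:
    P=cloud(F[n]).reshape(-1,3);P=P[np.isfinite(P[:,0])]
    q=P[(P[:,0]>480)&(P[:,0]<625)&(P[:,1]>250)&(P[:,1]<410)&(P[:,2]>31)&(P[:,2]<40)]
    if len(q)>5: r=cv2.minAreaRect(q[:,:2].astype(np.float32));print(n,len(q),np.median(q[:,2]),r)
E
```

```text
[555.91521208 359.52607064 178.37182915] [ 0.60768426  1.08611466  1.15295239  2.11090272 -0.52435545  2.40596851] [-0.34058649 -0.80652547  1.28270269] [[-0.03806504  0.0843868   0.99570574]
 [-0.63630525  0.7662553  -0.08926615]
 [-0.77049768 -0.63697071  0.02452823]]
scene 341 36.4113019690534 ((552.1088256835938, 326.83953857421875), (118.97427368164062, 26.788835525512695), 82.7706527709961)
side 367 36.02767729394634 ((550.74658203125, 324.3511657714844), (135.37408447265625, 31.814924240112305), 84.39352416992188)
wrist 4290 35.15589172447781 ((550.7490234375, 324.3616638183594), (129.5882568359375, 26.29075050354004), 83.75990295410156)
```

View pics/w1.png

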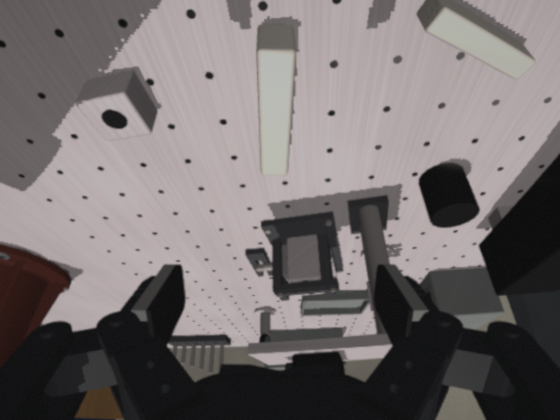

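View pics/sd1.png

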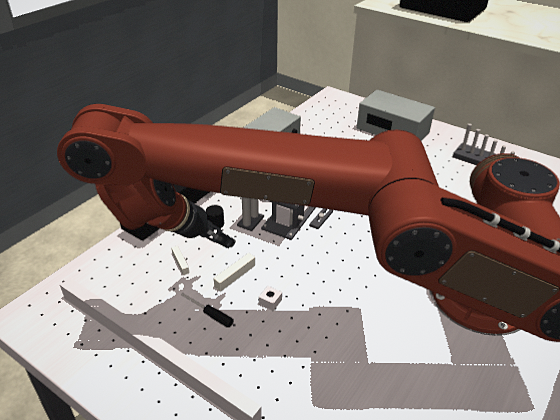

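```bash
python3 - <<'E'
from h import *
p,Rr,o=pose(); print(p,np.round(o["q"],4).tolist())
plan(np.array([553,348,120.]),RT(np.deg2rad(-6),np.deg2rad(40)),3,85)
E
```

```text
[555.91521208 359.52607064 178.37182915] [0.6077, 1.0861, 1.153, 2.1109, -0.5244, 2.406]
[[[17.5,9.4,-1.1],[-0.001,0.01,-0.003],85],[[17.5,9.4,-0.9],[-0.001,0.01,-0.003],85],[[17.4,9.5,-0.7],[-0.001,0.01,-0.003],85]] total mm 59.6 rad 0.03
```

The wrist view shows the chosen 130 mm block at (276,98), the fixture at (303,255), the riser at (118,100) and the small bar at (478,38). In the side view the arm is stretched out toward the block, with q3 and q4 near their limits. I'll step lower to see how the reach behaves.

Request:
move_arm:
  rows:
    - [[17.5,9.4,-1],[0,0.01,0],85]
    - [[17.5,9.4,-1],[0,0.01,0],85]
    - [[17.5,9.4,-1],[0,0.01,0],85]

```text
time_s: 3.65
tool_pos: [558.1, 351.1, 135.4]
eef_rot: [-0.437, 1.524, -0.613]
ft_force: [-0.1, -0.2, 0.5]
width: 85.1
```

```bash
cat > fk.py <<'E'
from h import *
from scipy.optimize import least_squares
D=[([-2.17687967e-01,1.04714790e-01,9.64454123e-02,1.56392165,0,1.35312757],[599.65,0.09,230.50],[2.50753128e-04,1.57215837,2.20575884e-04]),
([0.60768426,1.08611466,1.15295239,2.11090272,-0.52435545,2.40596851],[555.915,359.526,178.372],None)]
def fk(q,L):
    h0,r0,a,b,lat,c,d,b2=L
    # planar frame: X forward, Y left, Z up. 
    Ry=lambda t:R.from_euler('y',t).as_matrix();Rz=lambda t:R.from_euler('z',t).as_matrix();Rx=lambda t:R.from_euler('x',t).as_matrix()
    p=np.array([r0,lat,h0]);A=Ry(q[1]);p=p+A@[0,0,a]
    B=Ry(q[1]-q[2]);p=p+B@np.array([b,0,b2])
    C=Ry(q[1]-q[2]+q[3]);p=p+C@[c,0,0]     # hand x axis
    E=C@Rz(S5*q[4]);p=p+E@[d,0,0]
    G=E@Rx(S6*q[5]+O6)
    Z=Rz(q[0]);return Z@p,Z@G
S5,S6,O6=1,1,0
E
python3 - <<'E'
import fk
from fk import *
p,Rr,o=pose();print(p,Rr,np.round(o["q"],4).tolist())
R1=np.array([[-0.03806504,0.0843868,0.99570574],[-0.63630525,0.7662553,-0.08926615],[-0.77049768,-0.63697071,0.02452823]])
data=[(D[0][0],D[0][1],R.from_rotvec(D[0][2]).as_matrix()),(D[1][0],D[1][1],R1),(o["q"],p,Rr)]
for S5 in(1,-1):
  for S6 in (1,-1):
    fk.S5,fk.S6=S5,S6
    def res(L,full=True):
        fk.O6=L[8]; out=[]
        for q,pp,RR in data:
            a,b=fk.fk(q,L[:8]); out+=list(a-pp)+list(300*(b-RR).ravel())
        return out
    best=min((least_squares(res,[500,100,500,400,130,50,250,0,o6]) for o6 in(0,1.5,3,-1.5)),key=lambda s:s.cost)
    print(S5,S6,best.cost,np.round(best.x,3)); print(np.round(np.array(res(best.x)).reshape(3,-1)[:,:3],1))
E
```

```text
[558.09337617 351.08550503 135.40836088] [[-0.05408436  0.09745387  0.9937694 ]
 [-0.61812395  0.77835053 -0.10996928]
 [-0.78421787 -0.62022028  0.01814198]] [0.5878, 1.0145, 0.9743, 1.9898, -0.5057, 2.3957]Traceback (most recent call last):
  File "<stdin>", line 14, in <module>
  File "<stdin>", line 14, in <genexpr>
    return func(*args, **kwargs)
    vector_fun = VectorFunction(
        fun_wrapped,
    ...<6 lines>...
        workers=workers
    )
    self._update_fun()
    ~~~~~~~~~~~~~~~~^^
    self.f = self.fun_wrapped(xp_copy(self.x))
             ~~~~~~~~~~~~~~~~^^^^^^^^^^^^^^^^^
    return np.atleast_1d(self.fun(x))
                         ~~~~~~~~^^^
    return self.f(x, *self.args, **self.kwargs)
           ~~~~~~^^^^^^^^^^^^^^^^^^^^^^^^^^^^^^
  File "<stdin>", line 12, in res
AttributeError: 'function' object has no attribute 'fk'
```

```bash
python3 - <<'E'
from h import *
Rt=RT(np.deg2rad(-6),np.deg2rad(40)); t=tcp_of([554.7,359.3,25],Rt);print(t)
plan(t-Rt[:,0]*50,Rt,4,85)
plan(t,Rt,4,85,t-Rt[:,0]*50,Rt)
E
```

```text
[553.42339758 347.15393931  10.44515558]
[[[12.7,18.9,-1.5],[-0.004,0.003,-0.007],85],[[12.5,19.0,-1.4],[-0.004,0.003,-0.007],85],[[12.4,19.1,-1.3],[-0.004,0.003,-0.007],85],[[12.3,19.1,-1.2],[-0.004,0.003,-0.007],85]] total mm 91.1 rad 0.035
[[[12.5,0.0,0.0],[0.0,0.0,0.0],85],[[12.5,0.0,0.0],[0.0,0.0,0.0],85],[[12.5,0.0,0.0],[0.0,0.0,0.0],85],[[12.5,0.0,0.0],[0.0,0.0,0.0],85]] total mm 50.0 rad 0.0
```

Request:
move_arm:
  rows:
    - [[12.7,19,-1.5],[-0.004,0.003,-0.007],85]
    - [[12.5,19,-1.4],[-0.004,0.003,-0.007],85]
    - [[12.5,19,-1.3],[-0.004,0.003,-0.007],85]
    - [[12.5,19,-1.2],[-0.004,0.003,-0.007],85]
    - [[0,0,0],[0,0,0],85]

```text
time_s: 4.15
tool_pos: [566.3, 382.1, 70.9]
eef_rot: [-0.433, 1.524, -0.614]
ft_force: [0.0, -0.5, -1.5]
width: 85.1
```

```bash
python3 - <<'E'
from h import *
F=grab_frame("wrist");save("w2",F["image"]);save("sd2",grab_frame("side")["image"],(100,170,300,340),3)
p,r,o=pose();print(p,o["q"],r)
P=cloud(F).reshape(-1,3);P=P[np.isfinite(P[:,0])]
q=P[(P[:,0]>480)&(P[:,0]<625)&(P[:,1]>250)&(P[:,1]<410)&(P[:,2]>31)&(P[:,2]<40)]
print(len(q),np.median(q[:,2]),cv2.minAreaRect(q[:,:2].astype(np.float32)))
Rt=RT(np.deg2rad(-6),np.deg2rad(40)); t=tcp_of([554.7,359.3,25],Rt)
plan(t,Rt,5,85)
E
```

```text
[568.48447912 382.49237649  76.36669977] [ 0.61297501  1.20007649  1.15563375  1.98924928 -0.49394404  2.42459187] [[-0.04883351  0.10501424  0.99327101]
 [-0.61397681  0.78122522 -0.11278132]
 [-0.78781201 -0.61535287  0.02632633]]
3642 34.93134299217494 ((550.8802490234375, 325.07183837890625), (129.17262268066406, 26.024526596069336), 83.62437438964844)
[[[14.9,2.3,-2.5],[-0.005,0.003,-0.007],85],[[14.9,2.4,-2.5],[-0.005,0.003,-0.007],85],[[14.9,2.5,-2.4],[-0.005,0.003,-0.007],85],[[14.8,2.6,-2.4],[-0.005,0.003,-0.007],85],[[14.8,2.7,-2.3],[-0.005,0.003,-0.007],85]] total mm 76.3 rad 0.045
```

View pics/w2.png

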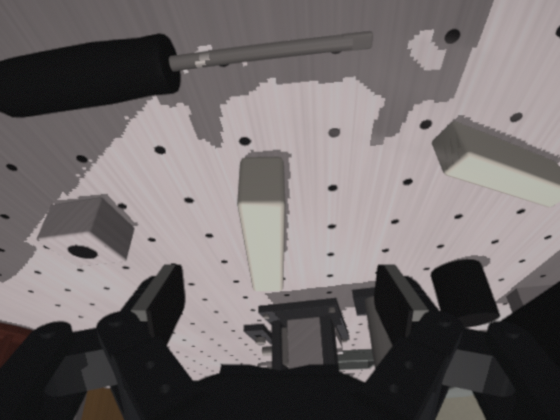

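View pics/sd2.png

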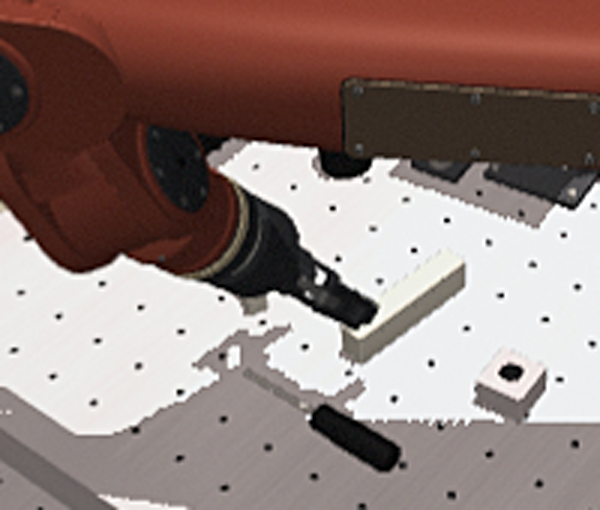

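The wrist view confirms the block: near end at (262,165), far end at (266,285), and the jaws straddle its line. It measures 129×26 mm, centre (550.9, 325). I'll descend now.

Request:
move_arm:
  rows:
    - [[15,2.3,-2.5],[-0.005,0.003,-0.007],85]
    - [[15,2.3,-2.5],[-0.005,0.003,-0.007],85]
    - [[15,2.4,-2.5],[-0.005,0.003,-0.007],85]
    - [[10,2.5,-2.4],[-0.005,0.003,-0.007],85]
    - [[0,0,0],[0,0,0],85]

```text
time_s: 4.75
tool_pos: [568.7, 361.3, 51.1]
eef_rot: [-0.43, 1.508, -0.61]
ft_force: [0.7, -0.4, -0.3]
width: 84.9
```

```bash
python3 - <<'E'
from h import *
p,r,o=pose();print(p,o["q"],o["ft_force"],r)
Rt=RT(np.deg2rad(-6),np.deg2rad(40)); t=tcp_of([554.7,359.3,25],Rt)
plan(t,Rt,3,85)
E
```

```text
[568.67338639 361.27390242  51.12940037] [ 0.59315569  1.07547019  0.91810583  1.85919855 -0.50944     2.40153656] [ 0.73667882 -0.36694095 -0.34966221] [[-0.03949648  0.10581829  0.99360078]
 [-0.61478289  0.78131549 -0.10764809]
 [-0.78770682 -0.61510048  0.03419606]]
[[[13.8,4.1,-5.0],[-0.008,0.008,-0.012],85],[[13.8,4.3,-4.9],[-0.008,0.008,-0.012],85],[[13.8,4.5,-4.7],[-0.008,0.008,-0.012],85]] total mm 45.7 rad 0.049
```

Request:
move_arm:
  rows:
    - [[6,2,-9],[-0.01,0.012,-0.02],85]
    - [[6,2,-8],[-0.008,0.012,-0.01],85]
    - [[0,0,0],[0,0,0],85]

```text
time_s: 5.05
tool_pos: [552.8, 360.3, 43.5]
eef_rot: [-0.457, 1.531, -0.626]
ft_force: [0.1, 0.4, -0.3]
width: 85.0
```

```bash
cat > step.py <<'E'
from h import *
import sys
p,r,o=pose();print(np.round(p,1),np.round(o["q"],3).tolist(),np.round(o["ft_force"],1),round(o["width"],1))
print(np.round(r[:,0],3),np.round(r[:,2],3))
E
python3 - <<'E'
from step import *
Rt=RT(np.deg2rad(-6),np.deg2rad(40)); t=tcp_of([554.7,359.3,25],Rt)
plan(t,Rt,3,85)
E
```

```text
[552.8 360.3  43.5] [0.604, 1.095, 0.92, 1.886, -0.506, 2.417] [ 0.1  0.4 -0.3] 85.0
[-0.063 -0.633 -0.772] [ 0.994 -0.109  0.008]
[[[11.2,3.7,0.6],[-0.003,0.001,-0.003],85],[[11.2,3.7,0.6],[-0.003,0.001,-0.003],85],[[11.2,3.7,0.6],[-0.003,0.001,-0.003],85]] total mm 35.5 rad 0.013
```

Good alignment. I'll descend the rest.

Request:
move_arm:
  rows:
    - [[11.5,4,0.5],[-0.003,0,-0.003],85]
    - [[11,4,0.5],[0,0,0],85]
    - [[10,3.5,0.5],[0,0,0],85]
    - [[0,0,0],[0,0,0],85]

```text
time_s: 5.45
tool_pos: [552.7, 347.4, 6.8]
eef_rot: [-0.463, 1.532, -0.626]
ft_force: [-0.2, 0.3, 0.5]
width: 85.3
```

```bash
python3 - <<'E'
from step import *
Rt=RT(np.deg2rad(-6),np.deg2rad(40)); t=tcp_of([554.7,359.3,25],Rt)
plan(t,Rt,1,85)
E
```

```text
[552.7 347.4   6.8] [0.591, 1.077, 0.824, 1.806, -0.515, 2.401] [-0.2  0.3  0.5] 85.3
[-0.064 -0.636 -0.769] [ 0.994 -0.106  0.005]
[[[-2.7,-2.5,0.7],[-0.004,0.003,-0.005],85]] total mm 3.7 rad 0.007
```

Request:
move_arm:
  rows:
    - [[-3,-2.8,0.5],[0,0,0],85]
    - [[0,0,0],[0,0,0],85]
    - [[0,0,0],[0,0,0],20]
    - [[0,0,0],[0,0,0],20]
    - [[0,0,0],[0,0,0],20]
    - [[0,0,0],[0,0,0],20]
    - [[0,0,0],[0,0,0],20]
    - [[0,0,0],[0,0,0],20]
    - [[0,0,0],[0,0,0],20]

```text
time_s: 6.35
tool_pos: [553.8, 347.4, 12.6]
eef_rot: [-0.462, 1.531, -0.626]
ft_force: [-0.1, -0.2, 1.2]
width: 25.6
```

```bash
python3 - <<'E'
from step import *
save("sd3",grab_frame("side")["image"],(100,170,300,340),3);save("w3",grab_frame("wrist")["image"])
E
```

```text
[553.8 347.4  12.6] [0.591, 1.072, 0.829, 1.813, -0.515, 2.4] [-0.1 -0.2  1.2] 25.6
[-0.063 -0.635 -0.77 ] [ 0.994 -0.106  0.006]
```

View pics/w3.png

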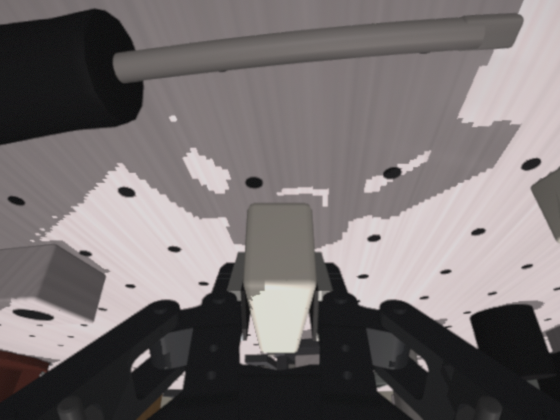

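View pics/sd3.png

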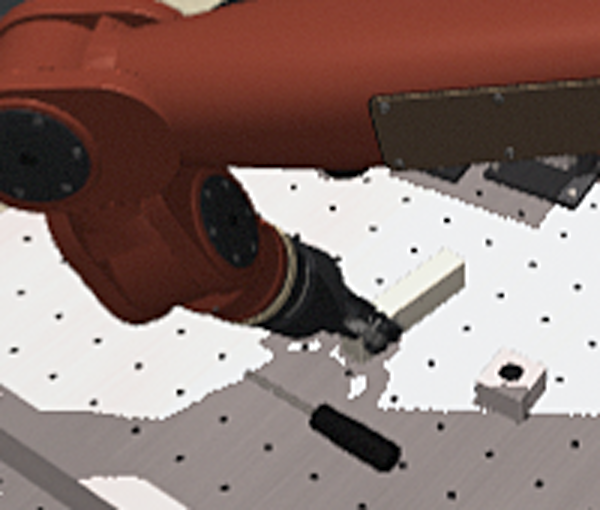

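The block is held (width 25.6), and in the wrist view it sits centred between the fingers at (280,260). Next is the move to the mouth line.

```bash
python3 - <<'E'
from step import *
f=grab_frame("wrist");print("cam",f["T"][:3,3], "in tool",r.T@(f["T"][:3,3]-p))
bc=np.array([550.9,325,18]); ax=np.array([np.cos(np.deg2rad(-96.2)),np.sin(np.deg2rad(-96.2)),0])
print("block centre in tool",r.T@(bc-p),"axis",r.T@ax)
q,Rr=plan(p+[0,0,40],r,2,20)
Rt=RT(FYAW,np.deg2rad(39.5))
t=tcp_of(fw([-125,0,52]),Rt);print(t)
plan(t,Rt,7,20,q,Rr)
E
```

```text
[553.8 347.4  12.6] [0.591, 1.072, 0.829, 1.813, -0.515, 2.4] [-0.9  0.7  0.3] 25.3
[-0.063 -0.635 -0.77 ] [ 0.994 -0.106  0.006]
cam [569.38105268 495.49007328  73.78143971] in tool [-1.42177277e+02  7.55764153e+01  1.33987280e-01]
block centre in tool [ 10.23546939 -20.80812188  -0.46529654] axis [ 0.63840071 -0.76970238 -0.00166822]
[[[-15.4,-12.8,0.1],[0.0,-0.0,0.0],20],[[-15.4,-12.8,0.1],[0.0,-0.0,0.0],20]] total mm 40.0 rad 0.0
[548.80008975 196.73182338  37.33913292]
[[[15.4,-15.1,1.6],[-0.028,-0.022,0.001],20],[[15.4,-15.2,0.8],[-0.028,-0.022,0.001],20],[[15.4,-15.2,0.0],[-0.028,-0.022,0.001],20],[[15.4,-15.2,-0.7],[-0.028,-0.022,0.001],20],[[15.4,-15.2,-1.5],[-0.028,-0.022,0.001],20],[[15.3,-15.1,-2.3],[-0.028,-0.022,0.001],20],[[15.2,-15.1,-3.1],[-0.028,-0.022,0.001],20]] total mm 151.5 rad 0.252
```

Request:
move_arm:
  rows:
    - [[-15.5,-13,0],[0,0,0],20]
    - [[-15.5,-13,0],[0,0,0],20]
    - [[0,0,0],[0,0,0],20]
    - [[15.5,-15,1.5],[-0.028,-0.022,0],20]
    - [[15.5,-15,1],[-0.028,-0.022,0],20]
    - [[15.5,-15,0],[-0.028,-0.022,0],20]
    - [[15,-15,-1],[-0.028,-0.022,0],20]
    - [[0,0,0],[0,0,0],20]

```text
time_s: 7.3
tool_pos: [548.6, 258.9, 42.2]
eef_rot: [-0.573, 1.489, -0.51]
ft_force: [-0.8, -0.1, -2.1]
width: 25.0
```

```bash
python3 - <<'E'
from step import *
Rt=RT(FYAW,np.deg2rad(39.5))
t=tcp_of(fw([-125,0,52]),Rt);print(t,Rt[:,0],Rt[:,2])
plan(t,Rt,4,20)
save("sd4",grab_frame("side")["image"],(100,150,360,350),3)
E
```

```text
[548.6 258.9  42.2] [0.512, 0.679, 0.315, 1.568, -0.605, 2.155] [-0.8 -0.1 -2.1] 25.0
[ 0.025 -0.638 -0.769] [ 0.999  0.041 -0.002]
[548.80008975 196.73182338  37.33913292] [ 0.09182184 -0.6294158  -0.77162458] [0.98952579 0.1443562  0.        ]
[[[10.9,-11.2,-0.6],[-0.02,-0.017,0.001],20],[[10.8,-11.2,-1.0],[-0.02,-0.017,0.001],20],[[10.8,-11.2,-1.4],[-0.02,-0.017,0.001],20],[[10.8,-11.1,-1.8],[-0.02,-0.017,0.001],20]] total mm 62.4 rad 0.104
```

View pics/sd4.png

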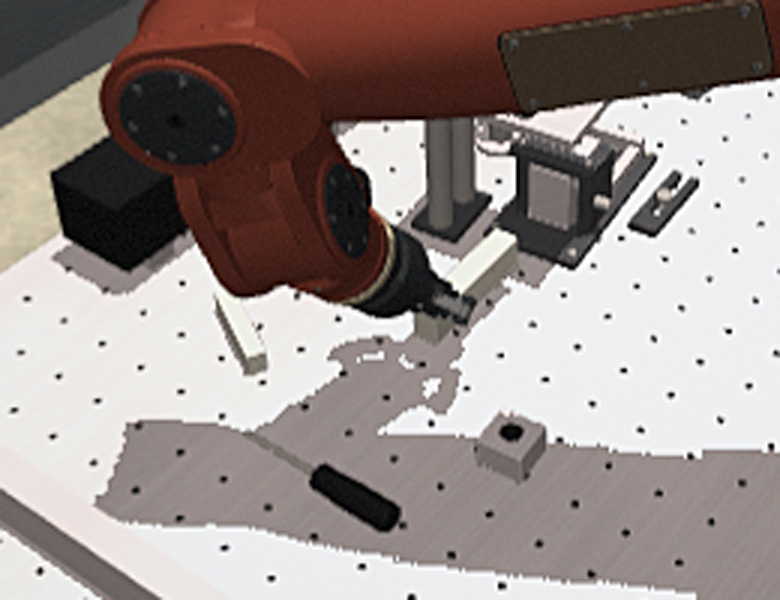

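The side view shows the block held level in front of the mouth, with its tip at (500,240) in the crop. I'll finish the alignment.

Request:
move_arm:
  rows:
    - [[11,-11,-0.5],[-0.021,-0.018,0],20]
    - [[11,-11,-1],[-0.021,-0.018,0],20]
    - [[11,-11,-1.5],[-0.021,-0.018,0],20]
    - [[7,-7,-1.5],[-0.01,-0.008,0],20]
    - [[0,0,0],[0,0,0],20]

```text
time_s: 7.85
tool_pos: [552.0, 206.5, 39.0]
eef_rot: [-0.635, 1.448, -0.432]
ft_force: [-0.4, 0.7, -2.0]
width: 25.3
```

```bash
python3 - <<'E'
from step import *
import pickle
Rt=RT(FYAW,np.deg2rad(39.5))
t=tcp_of(fw([-125,0,52]),Rt);print(t,Rt[:,0],Rt[:,2], "fix grip",fx(p-19*r[:,0]))
plan(t,Rt,1,20)
F={n:grab_frame(n) for n in("scene","side","wrist")};pickle.dump(F,open("F2.pkl","wb"))
save("sd5",F["side"]["image"],(130,130,360,320),3.4);save("sc5",F["scene"]["image"],(150,50,420,250),2.9);save("w5",F["wrist"]["image"])
for n in F:
    P=cloud(F[n]).reshape(-1,3);P=P[np.isfinite(P[:,0])]
    G=np.array([fx(a) for a in P[(np.abs(P[:,0]-560)<60)&(P[:,1]<270)&(P[:,1]>90)]])
    q=G[(np.abs(G[:,1])<25)&(G[:,2]>53)&(G[:,2]<68)&(G[:,0]<-8)&(G[:,0]>-100)]
    if len(q)>10: print(n,len(q),np.round(np.percentile(q,[2,50,98],axis=0),1).tolist(),cv2.minAreaRect(q[:,:2].astype(np.float32)))
E
```

```text
[552.  206.5  39. ] [0.45, 0.486, 0.06, 1.385, -0.651, 1.966] [-0.4  0.7 -2. ] 25.3
[ 0.093 -0.628 -0.772] [0.99  0.138 0.006]
[548.80008975 196.73182338  37.33913292] [ 0.09182184 -0.6294158  -0.77162458] [0.98952579 0.1443562  0.        ] fix grip [-134.13789498    4.58653222   53.7271496 ]
[[[7.1,-6.0,-4.6],[-0.009,0.001,-0.001],20]] total mm 10.4 rad 0.009
scene 112 [[-53.1, -8.1, 53.8], [-40.1, 6.1, 61.5], [-31.2, 17.4, 64.3]] ((-43.68883514404297, 4.496674537658691), (26.185819625854492, 25.91289520263672), 88.8909683227539)
side 165 [[-98.6, -9.2, 54.3], [-68.5, 0.8, 63.3], [-35.0, 17.1, 67.2]] ((-66.02902221679688, 4.032039642333984), (65.7904281616211, 28.103666305541992), 0.7697489857673645)
wrist 906 [[-99.4, -7.4, 60.5], [-75.6, 4.3, 61.5], [-38.3, 16.0, 61.8]] ((-68.40120697021484, 4.3296003341674805), (25.660280227661133, 63.23783493041992), 89.53893280029297)
```

View pics/sd5.png

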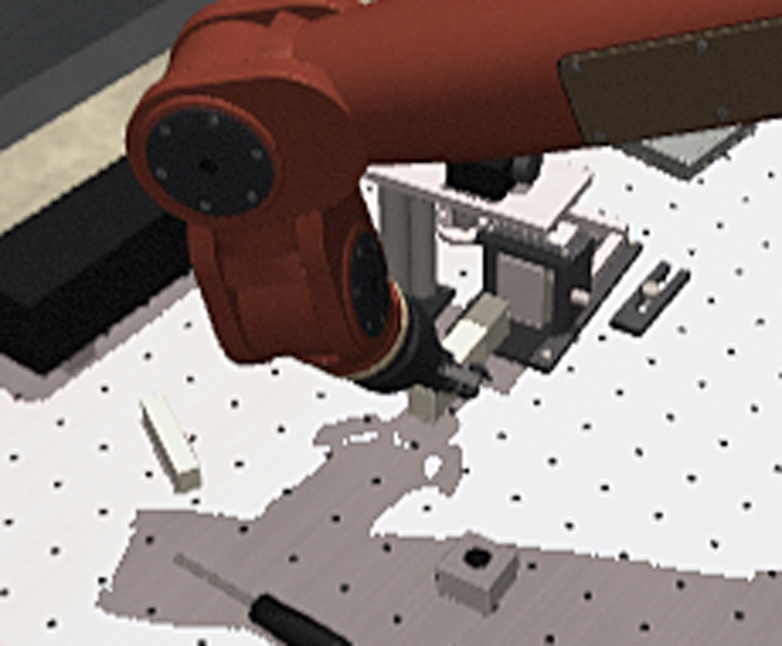

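View pics/sc5.png

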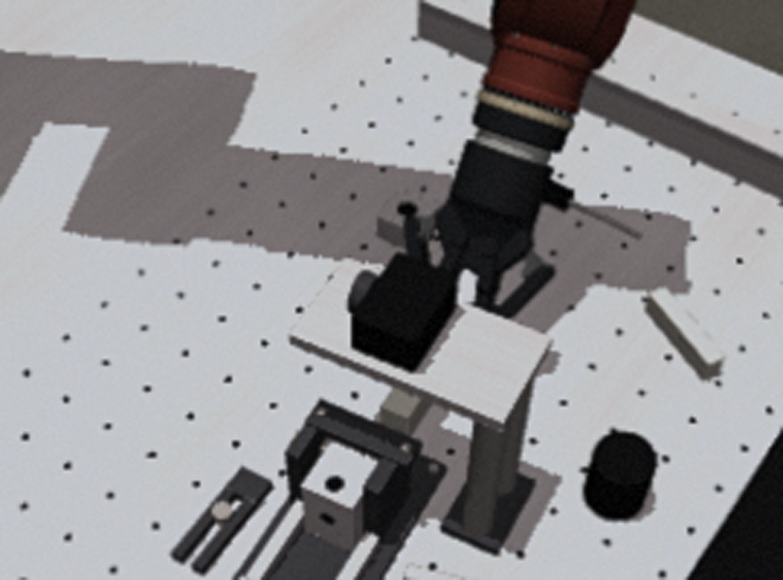

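View pics/w5.png

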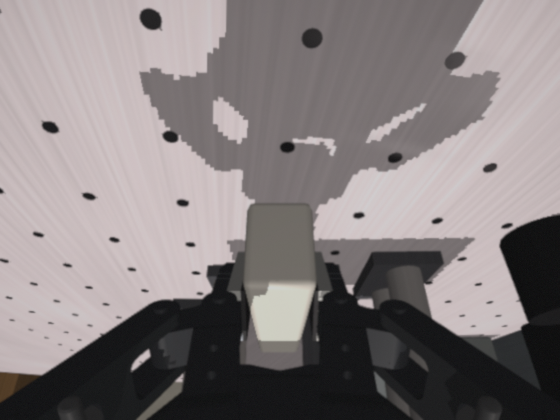

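```bash
python3 - <<'E'
from step import *
import pickle
F=pickle.load(open("F2.pkl","rb"))
for n in("side","scene"):
    f=F[n];P=cloud(f);im=f["image"].astype(int)
    m=(im[...,0]>1.6*im[...,2])&(im[...,0]>40)&np.isfinite(P[...,0])
    q=P[m];
    G=np.array([fx(a) for a in q])
    for x0 in range(-260,0,40):
        s=G[(G[:,0]>x0)&(G[:,0]<x0+40)&(G[:,1]>-110)&(G[:,1]<150)&(G[:,2]>30)]
        if len(s): print(n,x0,len(s),"z min",s[:,2].min().round(),np.percentile(s[:,2],5).round(),"y range",s[:,1].min().round(),s[:,1].max().round())
Rt=RT(FYAW,np.deg2rad(39.5))
t=tcp_of(fw([-125,0,52]),Rt)
plan(t,Rt,1,20)
E
```

```text
[552.2 207.4  39. ] [0.451, 0.488, 0.062, 1.386, -0.651, 1.967] [-0.2  0.3 -2.3] 25.6
[ 0.093 -0.628 -0.773] [0.99  0.139 0.007]
side -260 31 z min 219.0 222.0 y range -109.0 -20.0
side -60 1 z min 215.0 215.0 y range -4.0 -4.0
scene -260 528 z min 218.0 229.0 y range -27.0 44.0
[[[7.6,-6.8,-4.9],[-0.009,0.001,-0.001],20]] total mm 11.3 rad 0.009
```

Request:
move_arm:
  rows:
    - [[8,-7,-5],[-0.009,0,0],20]
    - [[0,0,0],[0,0,0],20]

```text
time_s: 8.2
tool_pos: [549.5, 198.0, 37.3]
eef_rot: [-0.642, 1.449, -0.424]
ft_force: [0.2, 0.5, -3.1]
width: 25.1
```

```bash
python3 - <<'E'
from step import *
print("grip fix",fx(p-19*r[:,0]))
Rt=RT(FYAW,np.deg2rad(39.5))
plan(tcp_of(fw([-104,0,51.5]),Rt),Rt,3,20)
plan(tcp_of(fw([-92,0,51.5]),Rt),Rt,3,20,tcp_of(fw([-104,0,51.5]),Rt),Rt)
E
```

```text
[549.5 198.   37.3] [0.44, 0.462, 0.026, 1.366, -0.653, 1.943] [ 0.2  0.5 -3.1] 25.1
[ 0.094 -0.627 -0.773] [0.989 0.146 0.002]
grip fix [-126.17315978    0.80412678   51.95960464]
[[[4.8,-5.6,-0.3],[0.0,0.001,-0.001],20],[[4.8,-5.6,-0.3],[0.0,0.001,-0.001],20],[[4.8,-5.6,-0.3],[0.0,0.001,-0.001],20]] total mm 22.2 rad 0.003
[[[2.5,-3.1,-0.0],[0.0,0.0,0.0],20],[[2.5,-3.1,-0.0],[0.0,0.0,0.0],20],[[2.5,-3.1,-0.0],[0.0,0.0,0.0],20]] total mm 12.0 rad 0.0
```

Request:
move_arm:
  rows:
    - [[4.8,-5.8,-0.3],[0,0,0],20]
    - [[4.8,-5.8,-0.3],[0,0,0],20]
    - [[4,-4.9,-0.3],[0,0,0],20]
    - [[2.5,-3.1,0],[0,0,0],20]
    - [[2.5,-3.1,0],[0,0,0],20]
    - [[2.5,-3.1,0],[0,0,0],20]
    - [[2.5,-3.1,0],[0,0,0],20]

```text
time_s: 8.9
tool_pos: [554.4, 167.8, 37.6]
eef_rot: [-0.631, 1.449, -0.41]
ft_force: [-6.8, 20.0, 2.5]
width: 25.1
```

```bash
python3 - <<'E'
from step import *
print("grip fix",fx(p-19*r[:,0]))
save("sd6",grab_frame("side")["image"],(180,130,360,270),4);save("sc6",grab_frame("scene")["image"],(200,120,380,290),3.5)
E
```

```text
[554.4 167.8  37.6] [0.388, 0.391, -0.055, 1.305, -0.651, 1.871] [-6.8 20.   2.5] 25.1
[ 0.097 -0.615 -0.783] [0.989 0.149 0.005]
grip fix [-95.32092069   1.19972681  52.42643423]
```

View pics/sd6.png

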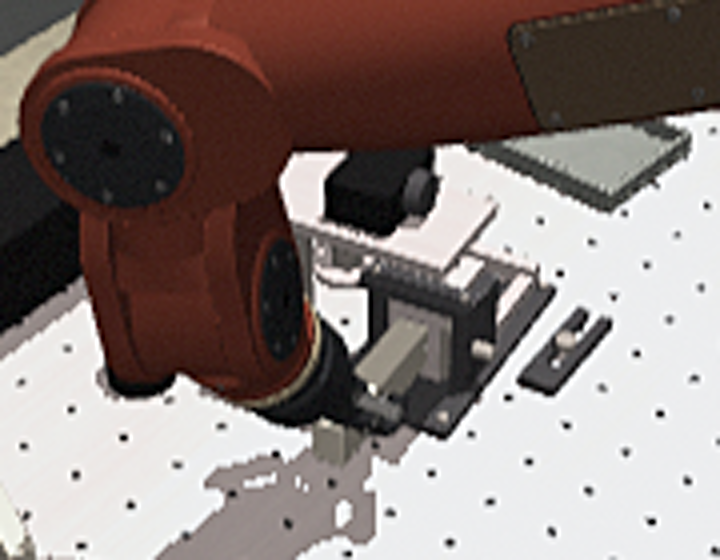

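View pics/sc6.png

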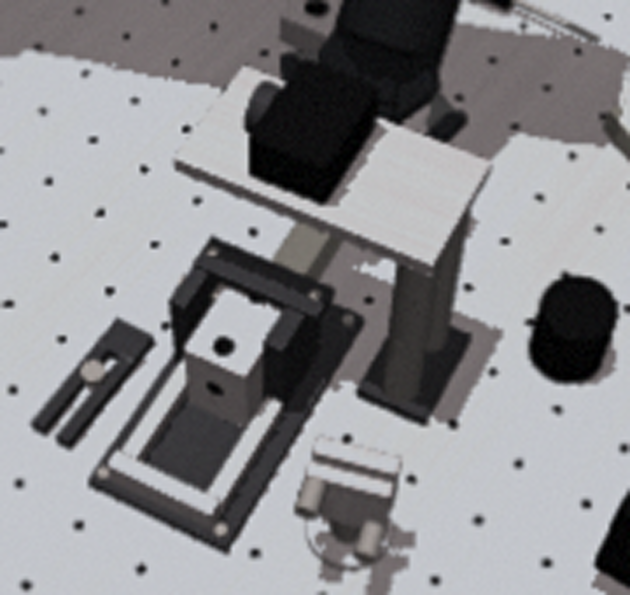

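The block bears on the spacer with about 21 N, and the scene view shows it passing under the lip. I'll keep driving.

Request:
move_arm:
  rows:
    - [[3.5,-4.5,-0.1],[0,0,-0.008],20]
    - [[3.5,-4.5,-0.1],[0,0,-0.008],20]
    - [[3.5,-4.5,-0.1],[0,0,-0.005],20]
    - [[3.5,-4.5,-0.1],[0,0,-0.005],20]

```text
time_s: 9.4
tool_pos: [555.7, 155.3, 37.4]
eef_rot: [-0.639, 1.443, -0.41]
ft_force: [-5.8, 19.3, 0.7]
width: 24.8
```

```bash
python3 - <<'E'
from step import *
print("grip fix",fx(p-19*r[:,0]))
Rt=RT(FYAW,np.deg2rad(39.5))
plan(tcp_of(fw([-60,0,51.5]),Rt),Rt,4,20)
f=grab_frame("scene")
save("sc7",f["image"],(200,120,380,290),3.5)
P=cloud(f).reshape(-1,3);P=P[np.isfinite(P[:,0])]
G=np.array([fx(a) for a in P[(np.abs(P[:,0]-575)<80)&(P[:,1]<110)&(P[:,1]>-90)]])
q=G[(np.abs(G[:,1])<35)&(G[:,2]>71)&(G[:,2]<78)&(G[:,0]>20)];print(len(q),np.percentile(q,[1,50,99],axis=0),cv2.minAreaRect(q[:,:2].astype(np.float32)))
E
```

```text
[555.7 155.3  37.4] [0.371, 0.366, -0.088, 1.28, -0.661, 1.844] [-5.8 19.3  0.7] 24.8
[ 0.103 -0.619 -0.779] [0.988 0.155 0.008]
grip fix [-82.82362987   0.554635    52.19686434]
[[[3.7,-4.4,-0.3],[0.001,0.003,-0.003],20],[[3.7,-4.4,-0.2],[0.001,0.003,-0.003],20],[[3.7,-4.4,-0.2],[0.001,0.003,-0.003],20],[[3.8,-4.4,-0.2],[0.001,0.003,-0.003],20]] total mm 23.0 rad 0.018
546 [[ 23.26493805 -32.1416998   71.67405142]
 [ 57.21900664   0.19434128  75.00238259]
 [ 89.37680868  26.00665337  77.73416727]] ((56.26325607299805, 0.13728713989257812), (67.96337890625, 66.46084594726562), 0.12700968980789185)
```

View pics/sc7.png

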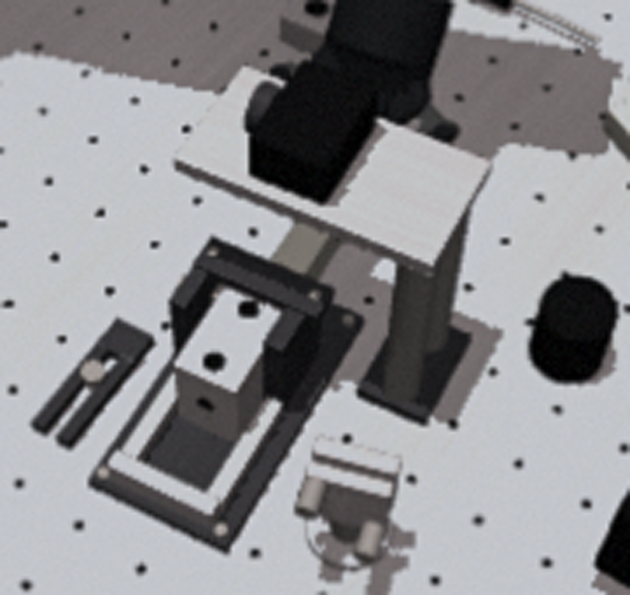

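The spacer has moved to x≈53–55 and both counterbores now show, at (213,361) and (248,310). I'll continue.

Request:
move_arm:
  rows:
    - [[3.7,-4.5,-0.2],[0,0.002,-0.005],20]
    - [[3.7,-4.5,-0.2],[0,0.002,-0.005],20]
    - [[3.7,-4.5,-0.2],[0,0.002,-0.005],20]
    - [[3.7,-4.5,-0.2],[0,0.002,-0.005],20]
    - [[3.7,-4.5,-0.2],[0,0.002,-0.005],20]

```text
time_s: 9.95
tool_pos: [558.5, 132.6, 37.1]
eef_rot: [-0.649, 1.445, -0.42]
ft_force: [0.3, 2.4, -2.8]
width: 24.6
```

```bash
python3 - <<'E'
from step import *
print("grip fix",fx(p-19*r[:,0]))
Rt=RT(FYAW,np.deg2rad(39.5))
plan(tcp_of(fw([-46,0,51.5]),Rt),Rt,4,20)
E
```

```text
[558.5 132.6  37.1] [0.338, 0.342, -0.121, 1.254, -0.676, 1.807] [ 0.3  2.4 -2.8] 24.6
[ 0.1   -0.628 -0.771] [0.988 0.154 0.003]
grip fix [-60.10817062   0.19095829  51.80053441]
[[[2.3,-2.7,-0.1],[0.001,0.002,0.0],20],[[2.3,-2.7,-0.1],[0.001,0.002,0.0],20],[[2.3,-2.7,-0.1],[0.001,0.002,0.0],20],[[2.3,-2.7,-0.1],[0.001,0.002,0.0],20]] total mm 14.1 rad 0.01
```

Request:
move_arm:
  rows:
    - [[2.3,-2.7,-0.1],[0,0,0],20]
    - [[2.3,-2.7,-0.1],[0,0,0],20]
    - [[2.3,-2.7,-0.1],[0,0,0],20]
    - [[1.5,-1.8,-0.1],[0,0,0],20]
    - [[0,0,0],[0,0,0],20]
    - [[0,0,0],[0,0,0],20]

```text
time_s: 10.55
tool_pos: [560.5, 117.4, 37.1]
eef_rot: [-0.647, 1.445, -0.421]
ft_force: [0.2, 2.7, -2.2]
width: 25.2
```

```bash
python3 - <<'E'
from step import *
print("grip fix",fx(p-19*r[:,0]))
f=grab_frame("scene")
save("sc8",f["image"],(200,120,380,290),3.5)
P=cloud(f).reshape(-1,3);P=P[np.isfinite(P[:,0])]
G=np.array([fx(a) for a in P[(np.abs(P[:,0]-575)<80)&(P[:,1]<110)&(P[:,1]>-90)]])
q=G[(np.abs(G[:,1])<35)&(G[:,2]>71)&(G[:,2]<77)&(G[:,0]>38)];print(len(q),np.percentile(q,[1,50,99],axis=0),cv2.minAreaRect(q[:,:2].astype(np.float32)))
E
```

```text
[560.5 117.4  37.1] [0.313, 0.318, -0.15, 1.231, -0.68, 1.778] [ 0.2  2.7 -2.2] 25.2
[ 0.099 -0.628 -0.772] [0.988 0.152 0.003]
grip fix [-4.47954795e+01 -3.17150179e-02  5.17226523e+01]
583 [[ 52.09070154 -31.89451233  71.48314669]
 [ 92.9103212    0.8293321   74.7191277 ]
 [127.05401541  22.68200031  76.85802126]] ((86.37993621826172, -5.947132110595703), (66.92503356933594, 84.73747253417969), 80.95417022705078)
```

View pics/sc8.png

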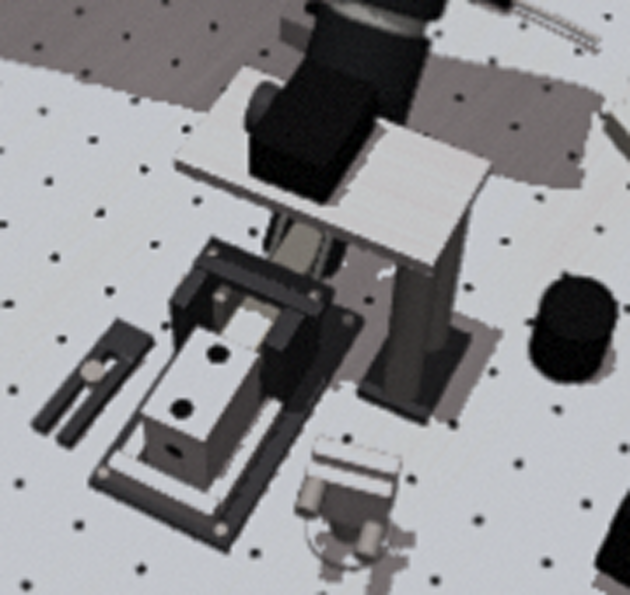

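The spacer now spans x≈57–127, so its origin is about 92: clear of the jaws and standing in the bay. I'll retract.

Request:
move_arm:
  rows:
    - [[-4,4.8,0],[0,0,0],20]
    - [[-9,11,0],[0,0,0],20]
    - [[-15,18.5,0],[0,0,0],20]
    - [[-15,18.5,0],[0,0,0],20]
    - [[-15,18.5,0],[0,0,0],20]
    - [[-15,18.5,0],[0,0,0],20]
    - [[-15,18.5,0],[0,0,0],20]
    - [[-15,18.5,0],[0,0,0],20]
    - [[0,0,0],[0,0,0],20]

```text
time_s: 11.5
tool_pos: [532.2, 291.1, 35.3]
eef_rot: [-0.65, 1.442, -0.424]
ft_force: [0.5, 0.7, -2.9]
width: 25.4
```

```bash
python3 - <<'E'
from step import *
print("grip fix",fx(p-19*r[:,0]))
Rt=RT(FYAW,np.deg2rad(39.5))
plan(tcp_of(fw([-235,0,38]),Rt),Rt,4,20)
E
```

```text
[532.2 291.1  35.3] [0.579, 0.641, 0.253, 1.509, -0.623, 2.104] [ 0.5  0.7 -2.9] 25.4
[ 0.101 -0.631 -0.769] [0.988 0.152 0.005]
grip fix [-220.83191018   -2.96575282   49.90184744]
[[[0.0,4.6,0.7],[0.001,0.002,0.001],20],[[0.0,4.6,0.7],[0.001,0.002,0.001],20],[[0.0,4.6,0.7],[0.001,0.002,0.001],20],[[0.0,4.6,0.7],[0.001,0.002,0.001],20]] total mm 18.8 rad 0.01
```

Request:
move_arm:
  rows:
    - [[5.4,4.5,0],[0,0,0],20]
    - [[5.4,4.5,0],[0,0,0],20]
    - [[3.1,2.6,0],[0,0,0],20]
    - [[0,0,0],[0,0,0],20]

```text
time_s: 11.9
tool_pos: [531.5, 291.2, 14.6]
eef_rot: [-0.652, 1.443, -0.425]
ft_force: [-0.5, 0.7, -1.5]
width: 25.1
```

```bash
python3 - <<'E'
from step import *
print("grip fix",fx(p-19*r[:,0]),"block underside est",(p-19*r[:,0])[2]-27.2)
save("sd9",grab_frame("side")["image"],(100,130,360,330),3)
E
```

```text
[531.5 291.2  14.6] [0.58, 0.663, 0.242, 1.479, -0.624, 2.105] [-0.5  0.7 -1.5] 25.1
[ 0.101 -0.632 -0.768] [0.988 0.153 0.004]
grip fix [-221.02221039   -3.62373147   29.18104805] block underside est 1.9810480509810056
```

View pics/sd9.png

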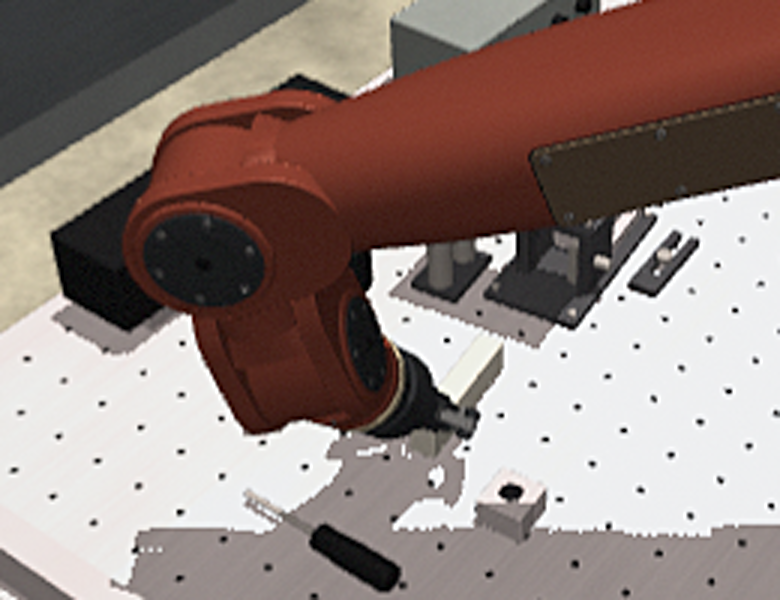

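Request:
move_arm:
  rows:
    - [[1.2,1,0],[0,0,0],20]
    - [[0,0,0],[0,0,0],20]
    - [[0,0,0],[0,0,0],60]
    - [[0,0,0],[0,0,0],60]
    - [[0,0,0],[0,0,0],60]
    - [[0,0,0],[0,0,0],60]
    - [[-15,-5,0],[0,0,0],60]
    - [[-25,-10,0],[0,0,0],60]
    - [[-30,-20,0],[0,0,0],60]
    - [[-30,-25,0],[0,0,0],60]
    - [[0,0,0],[0,0,0],60]

```text
time_s: 13.05
tool_pos: [528.7, 307.9, 134.2]
eef_rot: [-0.652, 1.442, -0.427]
ft_force: [1.2, 1.2, 0.3]
width: 59.9
```

```bash
python3 - <<'E'
from step import *
f=grab_frame("wrist");save("w10",f["image"])
P=cloud(f).reshape(-1,3);P=P[np.isfinite(P[:,0])]
q=P[(P[:,0]>480)&(P[:,0]<625)&(P[:,1]>180)&(P[:,1]<370)&(P[:,2]>20)&(P[:,2]<45)]
print(len(q),np.percentile(q[:,2],[2,50,98]),cv2.minAreaRect(q[q[:,2]>31][:,:2].astype(np.float32)))
s=fw([92,0,0]);print("spacer",s)
a,Rr=plan(np.array([530,290,300.]),RT(FYAW,0),6,85)
plan(np.array([s[0],s[1],260.]),RT(FYAW,0),8,85,a,Rr)
E
```

```text
[528.7 307.9 134.2] [0.603, 0.612, 0.393, 1.698, -0.618, 2.134] [1.2 1.2 0.3] 59.9
[ 0.101 -0.634 -0.767] [0.988 0.152 0.005]
4798 [22.37095378 34.90402588 36.16054652] ((535.9674072265625, 268.34539794921875), (26.111082077026367, 128.8103790283203), 8.7565279006958)
spacer [578.38077049  -6.03637259   0.        ]
[[[-19.6,-20.3,-0.1],[0.001,0.001,0.116],85],[[-21.9,-17.9,-0.0],[0.001,0.001,0.116],85],[[-23.8,-15.2,-0.0],[0.001,0.001,0.116],85],[[-25.4,-12.4,-0.1],[0.001,0.001,0.116],85],[[-26.7,-9.3,-0.1],[0.001,0.001,0.116],85],[[-27.6,-6.2,-0.1],[0.001,0.001,0.116],85]] total mm 169.5 rad 0.698
[[[5.0,-37.5,0.6],[0.0,0.0,0.0],85],[[5.0,-37.5,0.6],[0.0,0.0,0.0],85],[[5.0,-37.5,0.6],[0.0,0.0,0.0],85],[[5.0,-37.5,0.6],[0.0,0.0,0.0],85],[[5.0,-37.5,0.6],[0.0,0.0,0.0],85],[[5.0,-37.5,0.6],[0.0,0.0,0.0],85],[[5.0,-37.5,0.6],[0.0,0.0,0.0],85],[[5.0,-37.5,0.6],[0.0,0.0,0.0],85]] total mm 302.6 rad 0.0
```

View pics/w10.png

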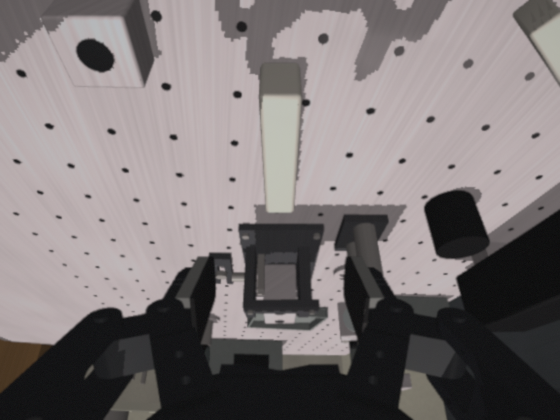

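The wrist view shows the block lying flat at (280,140), measured at world (536, 268), 186 mm from the fixture origin. I'll go up and across to the spacer.

Request:
move_arm:
  rows:
    - [[-20,-21,0],[0,0,0.116],85]
    - [[-22,-18,0],[0,0,0.116],85]
    - [[-24,-15,0],[0,0,0.116],85]
    - [[-26,-12.5,0],[0,0,0.116],85]
    - [[-27,-9.5,0],[0,0,0.116],85]
    - [[-28,-6,0],[0,0,0.116],85]
    - [[0,0,0],[0,0,0],85]

```text
time_s: 13.8
tool_pos: [529.3, 289.5, 292.9]
eef_rot: [-0.111, 1.583, 0.136]
ft_force: [1.5, -0.2, -0.5]
width: 85.3
```

```bash
python3 - <<'E'
from step import *
s=fw([92,0,0])
plan(np.array([s[0],s[1],290.]),RT(FYAW,0),8,85)
E
```

```text
[529.3 289.5 292.9] [0.274, 0.152, 0.261, 1.692, 0.019, 1.688] [ 1.5 -0.2 -0.5] 85.3
[-0.017  0.015 -1.   ] [ 0.988  0.157 -0.014]
[[[-0.3,-37.4,0.3],[0.002,-0.002,-0.002],85],[[-0.2,-37.4,0.3],[0.002,-0.002,-0.002],85],[[-0.1,-37.4,0.4],[0.002,-0.002,-0.002],85],[[-0.0,-37.4,0.4],[0.002,-0.002,-0.002],85],[[0.0,-37.4,0.5],[0.002,-0.002,-0.002],85],[[0.1,-37.4,0.6],[0.002,-0.002,-0.002],85],[[0.2,-37.4,0.6],[0.002,-0.002,-0.002],85],[[0.3,-37.4,0.7],[0.002,-0.002,-0.002],85]] total mm 299.6 rad 0.025
```

Request:
move_arm:
  rows:
    - [[-3,-37.5,0.3],[0.002,0.01,-0.01],85]
    - [[0,-37.5,0.3],[0,0,0],85]
    - [[0,-37.5,0.4],[0,0,0],85]
    - [[0,-37.5,0.4],[0,0,0],85]
    - [[0,-37.5,0.5],[0,0,0],85]
    - [[0,-37.5,0.5],[0,0,0],85]
    - [[0,-37.5,0.6],[0,0,0],85]
    - [[0,-32,0.6],[0,0,0],85]
    - [[0,0,0],[0,0,0],85]

```text
time_s: 14.7
tool_pos: [578.0, -11.4, 280.8]
eef_rot: [-0.125, 1.608, 0.124]
ft_force: [-0.3, 0.6, -0.5]
width: 85.2
```

```bash
python3 - <<'E'
from step import *
f=grab_frame("wrist");save("w11",f["image"]);save("sc11",grab_frame("scene")["image"],(150,60,420,290),2.8)
P=cloud(f).reshape(-1,3);P=P[np.isfinite(P[:,0])]
G=np.array([fx(a) for a in P[(np.abs(P[:,0]-575)<80)&(P[:,1]<110)&(P[:,1]>-90)]])
q=G[(np.abs(G[:,1])<30)&(G[:,2]>68)&(G[:,2]<79)&(G[:,0]>40)]
print(len(q),np.percentile(q,[1,50,99],axis=0),cv2.minAreaRect(q[:,:2].astype(np.float32)))
E
```

```text
[578.  -11.4 280.8] [-0.239, 0.108, 0.191, 1.692, -0.013, 1.175] [-0.3  0.6 -0.5] 85.2
[-0.04  -0.004 -0.999] [ 0.987  0.157 -0.04 ]
2591 [[ 56.96096963 -21.77432993  71.98444327]
 [ 89.618197    -0.50810026  74.1689581 ]
 [124.88863497  20.86147133  76.02621966]] ((88.2963638305664, 0.09574508666992188), (75.24604797363281, 43.95212173461914), 0.26667219400405884)
```

View pics/w11.png

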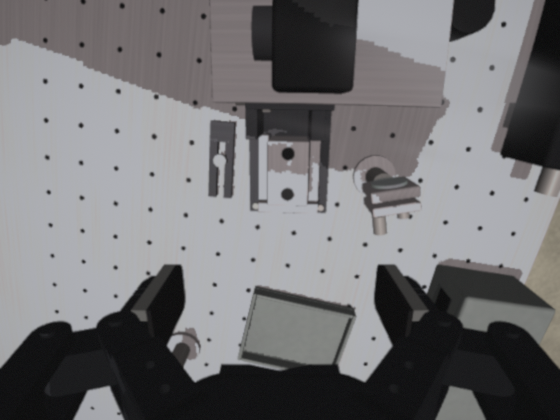

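View pics/sc11.png

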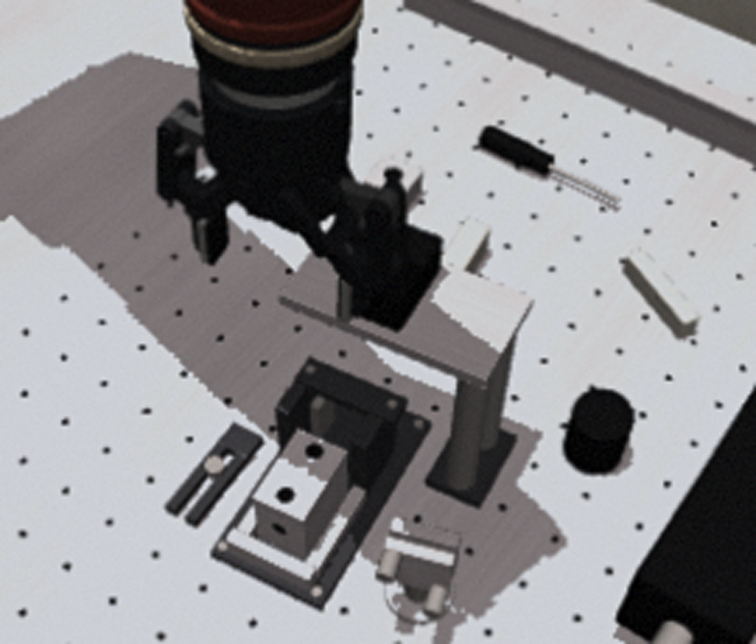

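The spacer is at x≈91, y≈0 and square to the channel. The hand camera (tool -142, +75) would come down beside the plate's camera box in this attitude. So I'll flip the hand half a turn about its axis up here before descending.

Request:
move_arm:
  rows:
    - [[0,0,0],[-0.149,0,0],85]
    - [[0,0,0],[-0.149,0,0],85]
    - [[0,0,0],[-0.149,0,0],85]
    - [[0,0,0],[-0.149,0,0],85]
    - [[0,0,0],[-0.149,0,0],85]
    - [[0,0,0],[-0.149,0,0],85]
    - [[0,0,0],[-0.149,0,0],85]
    - [[0,0,0],[-0.149,0,0],85]
    - [[0,0,0],[-0.149,0,0],85]
    - [[0,0,0],[-0.149,0,0],85]
    - [[0,0,0],[-0.149,0,0],85]
    - [[0,0,0],[-0.149,0,0],85]

```text
time_s: 16.0
tool_pos: [574.1, 11.6, 275.1]
eef_rot: [-1.466, 1.028, 1.538]
ft_force: [-1.1, 0.2, 0.4]
width: 85.1
```

Request:
move_arm:
  rows:
    - [[0,0,0],[-0.149,0,0],85]
    - [[0,0,0],[-0.149,0,0],85]
    - [[0,0,0],[-0.149,0,0],85]
    - [[0,0,0],[-0.149,0,0],85]
    - [[0,0,0],[-0.149,0,0],85]
    - [[0,0,0],[-0.149,0,0],85]
    - [[0,0,0],[-0.149,0,0],85]
    - [[0,0,0],[-0.149,0,0],85]
    - [[0,0,0],[-0.149,0,0],85]
    - [[0,0,0],[0,0,0],85]

```text
time_s: 17.0
tool_pos: [570.7, 29.3, 270.5]
eef_rot: [2.065, 0.191, -2.187]
ft_force: [0.2, -0.3, -0.9]
width: 85.1
```

```bash
python3 - <<'E'
from step import *
s=fw([91,-0.3,0]);Rt=RT(FYAW+np.pi,0)
plan(np.array([s[0],s[1],200.]),Rt,3,85)
E
```

```text
[570.7  29.3 270.5] [-0.169, 0.105, 0.169, 1.689, -0.015, -1.919] [ 0.2 -0.3 -0.9] 85.1
[-0.057 -0.006 -0.998] [-0.982 -0.179  0.057]
[[[23.4,11.8,-1.7],[0.012,0.019,0.001],85],[[23.4,11.8,-1.4],[0.012,0.019,0.001],85],[[23.5,11.7,-1.1],[0.012,0.019,0.001],85]] total mm 78.8 rad 0.067
```

Request:
move_arm:
  rows:
    - [[8,18,-2.5],[0.012,0.03,0],85]
    - [[8,18,-2],[0.012,0.02,0],85]
    - [[0,0,0],[0,0.015,0],85]
    - [[0,0,0],[0,0,0],85]

```text
time_s: 17.4
tool_pos: [580.2, -1.2, 252.8]
eef_rot: [2.157, 0.161, -2.139]
ft_force: [0.8, 0.3, 0.2]
width: 85.1
```

```bash
python3 - <<'E'
from step import *
s=fw([91,-0.3,0]);Rt=RT(FYAW+np.pi,0)
plan(np.array([s[0],s[1],150.]),Rt,4,85)
E
```

```text
[580.2  -1.2 252.8] [-0.231, 0.039, 0.069, 1.594, 0.007, -1.947] [0.8 0.3 0.2] 85.1
[ 0.008  0.006 -1.   ] [-0.989 -0.145 -0.009]
[[[25.7,1.0,0.9],[0.0,-0.002,0.001],85],[[25.7,1.0,0.9],[0.0,-0.002,0.001],85],[[25.7,0.9,0.8],[0.0,-0.002,0.001],85],[[25.7,0.9,0.8],[0.0,-0.002,0.001],85]] total mm 102.9 rad 0.01
```

Request:
move_arm:
  rows:
    - [[26,1,1],[0,-0.004,0],85]
    - [[26,1,1],[0,-0.004,0],85]
    - [[26,1,1],[0,0,0],85]
    - [[26,1,1],[0,0,0],85]
    - [[0,0,0],[0,0,0],85]

```text
time_s: 17.9
tool_pos: [577.3, -0.2, 148.5]
eef_rot: [2.153, 0.155, -2.148]
ft_force: [-0.2, 1.0, -0.3]
width: 85.1
```

```bash
python3 - <<'E'
from step import *
s=fw([91,-0.3,0]);Rt=RT(FYAW+np.pi,0)
print(fx(p))
plan(np.array([s[0],s[1],100.]),Rt,2,85)
f=grab_frame("wrist");save("w12",f["image"])
P=cloud(f).reshape(-1,3);P=P[np.isfinite(P[:,0])]
G=np.array([fx(a) for a in P[(np.abs(P[:,0]-575)<80)&(P[:,1]<110)&(P[:,1]>-90)]])
q=G[(np.abs(G[:,1])<30)&(G[:,2]>68)&(G[:,2]<79)&(G[:,0]>40)]
print(len(q),np.percentile(q,[1,50,99],axis=0),cv2.minAreaRect(q[:,:2].astype(np.float32)))
E
```

```text
[ 5.773e+02 -2.000e-01  1.485e+02] [-0.229, 0.033, -0.127, 1.41, 0.004, -1.94] [-0.2  1.  -0.3] 85.1
[ 0.002  0.004 -1.   ] [-0.99  -0.14  -0.002]
[ 86.07655699  -0.21479212 148.47284496]
[[[24.2,2.5,0.1],[-0.002,-0.001,0.002],85],[[24.2,2.5,0.1],[-0.002,-0.001,0.002],85]] total mm 48.7 rad 0.006
6268 [[ 54.95753986 -22.65560403  70.63061818]
 [ 94.10811068  -0.74020838  74.13632785]
 [126.23971461  22.98490698  75.95496246]] ((83.34916687011719, 3.2820796966552734), (53.284629821777344, 86.37763977050781), 89.85350799560547)
```

View pics/w12.png

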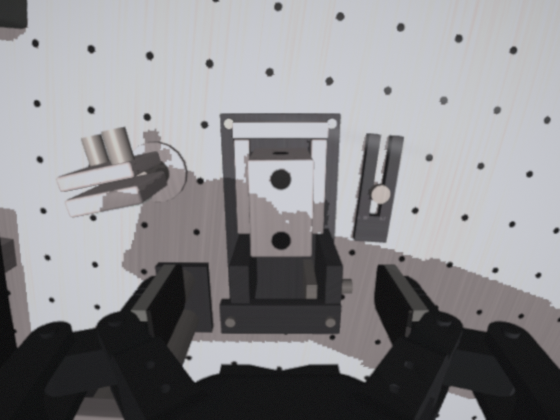

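The spacer sits centred at (280,205) between the jaws' lines, with a clear way down.

Request:
move_arm:
  rows:
    - [[22,2.5,0],[0,0,0],85]
    - [[22,2,0],[0,0,0],85]
    - [[22,0,0],[0,0,0],85]
    - [[0,0,0],[0,0,0],85]

```text
time_s: 18.35
tool_pos: [583.8, -3.3, 92.3]
eef_rot: [2.164, 0.15, -2.134]
ft_force: [-0.3, -0.4, -0.6]
width: 84.8
```

```bash
python3 - <<'E'
from step import *
s=fw([91,-0.3,0]);Rt=RT(FYAW+np.pi,0)
print(fx(p))
plan(np.array([s[0],s[1],33.]),Rt,3,85)
E
```

```text
[583.8  -3.3  92.3] [-0.232, 0.058, -0.204, 1.295, 0.004, -1.942] [-0.3 -0.4 -0.6] 84.8
[ 0.014  0.001 -1.   ] [-0.99  -0.139 -0.014]
[90.03155623  5.72096953 92.26421853]
[[[19.7,0.3,2.3],[-0.002,-0.005,-0.0],85],[[19.7,0.3,2.2],[-0.002,-0.005,-0.0],85],[[19.7,0.3,2.1],[-0.002,-0.005,-0.0],85]] total mm 59.6 rad 0.015
```

Request:
move_arm:
  rows:
    - [[5,0,5.5],[0,-0.014,0],85]
    - [[0,0,0],[0,0,0],85]

```text
time_s: 18.55
tool_pos: [579.8, -3.9, 91.0]
eef_rot: [2.151, 0.148, -2.145]
ft_force: [-1.6, 0.2, 0.0]
width: 84.8
```

```bash
python3 - <<'E'
from step import *
s=fw([91,-0.3,0]);Rt=RT(FYAW+np.pi,0)
print(fx(p))
plan(np.array([s[0],s[1],33.]),Rt,3,85)
E
```

```text
[579.8  -3.9  91. ] [-0.231, 0.061, -0.203, 1.304, -0.001, -1.941] [-1.6  0.2  0. ] 84.8
[ 0.003 -0.002 -1.   ] [-0.99  -0.139 -0.003]
[90.04672517  1.68463485 91.02019803]
[[[19.3,0.3,0.7],[-0.002,-0.001,-0.001],85],[[19.3,0.3,0.7],[-0.002,-0.001,-0.001],85],[[19.3,0.3,0.7],[-0.002,-0.001,-0.001],85]] total mm 58.1 rad 0.007
```

Request:
move_arm:
  rows:
    - [[14,0.3,2],[-0.002,-0.004,0],85]
    - [[14,0.3,2],[0,-0.004,0],85]
    - [[14,0.3,2],[0,-0.004,0],85]
    - [[0,0,0],[0,0,0],85]

```text
time_s: 18.95
tool_pos: [575.0, -6.1, 48.3]
eef_rot: [2.139, 0.147, -2.154]
ft_force: [0.0, -0.1, -0.7]
width: 85.0
```

```bash
python3 - <<'E'
from step import *
s=fw([91,-0.3,0]);Rt=RT(FYAW+np.pi,0)
print(fx(p))
plan(np.array([s[0],s[1],33.]),Rt,1,85)
E
```

```text
[575.   -6.1  48.3] [-0.235, 0.087, -0.255, 1.234, -0.006, -1.947] [ 0.  -0.1 -0.7] 85.0
[-0.007 -0.005 -1.   ] [-0.99  -0.141  0.007]
[91.57313437 -3.34248907 48.33104966]
[[[15.3,-0.6,-3.1],[-0.004,0.007,-0.004],85]] total mm 15.6 rad 0.009
```

Request:
move_arm:
  rows:
    - [[8,-0.5,-3],[0,0.007,-0.004],85]
    - [[6,0,0],[0,0,0],85]
    - [[0,0,0],[0,0,0],85]

```text
time_s: 19.25
tool_pos: [577.7, -5.1, 32.5]
eef_rot: [2.148, 0.153, -2.149]
ft_force: [-0.1, -0.0, -0.2]
width: 84.9
```

```bash
python3 - <<'E'
from step import *
s=fw([91,-0.3,0]);Rt=RT(FYAW+np.pi,0)
print(fx(p))
plan(np.array([s[0],s[1],34.]),Rt,1,85)
E
```

```text
[577.7  -5.1  32.5] [-0.236, 0.1, -0.271, 1.2, 0.001, -1.947] [-0.1 -0.  -0.2] 84.9
[-0.001  0.001 -1.   ] [-0.99 -0.14  0.  ]
[90.98910292 -0.58480977 32.45921914]
[[[-1.5,0.0,-0.3],[-0.004,0.0,0.001],85]] total mm 1.6 rad 0.004
```

Aligned. I'll close the jaws and lift.

Request:
move_arm:
  rows:
    - [[0,0,0],[0,0,0],35]
    - [[0,0,0],[0,0,0],35]
    - [[0,0,0],[0,0,0],35]
    - [[0,0,0],[0,0,0],35]
    - [[0,0,0],[0,0,0],35]
    - [[0,0,0],[0,0,0],35]
    - [[0,0,0],[0,0,0],35]

```text
time_s: 19.95
tool_pos: [578.1, -5.2, 33.2]
eef_rot: [2.149, 0.153, -2.148]
ft_force: [0.3, -1.5, -1.3]
width: 43.4
```

```bash
python3 - <<'E'
from step import *
print(fx(p))
E
```

```text
[578.1  -5.2  33.2] [-0.236, 0.1, -0.27, 1.201, 0.001, -1.947] [ 0.3 -1.5 -1.3] 43.4
[ 0.     0.001 -1.   ] [-0.99  -0.141 -0.   ]
[91.10295035 -0.17955716 33.23452549]
```

Request:
move_arm:
  rows:
    - [[-10,0,0],[0,0,0],35]
    - [[-15,0,0],[0,0,0],35]
    - [[-20,0,0],[0,0,0],35]
    - [[-25,0,0],[0,0,0],35]
    - [[-25,0,0],[0,0,0],35]
    - [[0,0,0],[0,0,0],35]

```text
time_s: 20.55
tool_pos: [576.8, -4.9, 134.9]
eef_rot: [2.147, 0.153, -2.15]
ft_force: [1.0, -0.2, -3.7]
width: 43.5
```

```bash
python3 - <<'E'
from step import *
print(fx(p))
f=grab_frame("scene");save("sc13",f["image"],(100,60,400,400),1.75)
Rt=RT(FYAW+np.pi,0)
plan(np.array([630,-255,130.]),Rt,8,35)
E
```

```text
[576.8  -4.9 134.9] [-0.236, 0.04, -0.145, 1.388, 0.001, -1.948] [ 1.  -0.2 -3.7] 43.5
[-0.002  0.001 -1.   ] [-0.99  -0.141  0.001]
[ 90.65250026  -1.37142697 134.90071158]
[[[0.3,31.9,-2.3],[-0.0,0.0,0.0],35],[[0.3,31.9,-2.3],[-0.0,0.0,0.0],35],[[0.3,31.9,-2.2],[-0.0,0.0,0.0],35],[[0.3,31.9,-2.2],[-0.0,0.0,0.0],35],[[0.3,31.9,-2.2],[-0.0,0.0,0.0],35],[[0.3,31.9,-2.2],[-0.0,0.0,0.0],35],[[0.3,31.9,-2.2],[-0.0,0.0,0.0],35],[[0.3,31.9,-2.2],[-0.0,0.0,0.0],35]] total mm 256.0 rad 0.006
```

View pics/sc13.png

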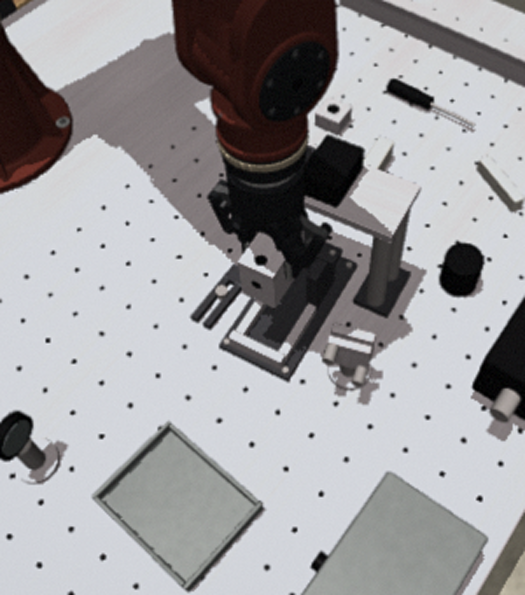

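The spacer is lifted clear: at (265,270), held upright, with the bay empty. I'll carry it to the tray.

Request:
move_arm:
  rows:
    - [[0,20,-1.5],[0,0,0],35]
    - [[0,30,-2],[0,0,0],35]
    - [[0,32,-2.2],[0,0,0],35]
    - [[0,32,-2.2],[0,0,0],35]
    - [[0,32,-2.2],[0,0,0],35]
    - [[0,32,-2.2],[0,0,0],35]
    - [[0,30,-2.2],[0,0,0],35]
    - [[0,25,-2],[0,0,0],35]
    - [[0,15,-1],[0,0,0],35]
    - [[0,0,0],[0,0,0],35]

```text
time_s: 21.6
tool_pos: [623.5, -253.4, 114.4]
eef_rot: [2.131, 0.168, -2.174]
ft_force: [-0.7, -0.6, -4.6]
width: 43.5
```

```bash
python3 - <<'E'
from step import *
Rt=RT(FYAW+np.pi,0)
plan(np.array([630,-255,70.]),Rt,4,35)
E
```

```text
[ 623.5 -253.4  114.4] [-0.579, 0.368, 0.186, 1.413, -0.002, -2.293] [-0.7 -0.6 -4.6] 43.5
[-0.021  0.011 -1.   ] [-0.99  -0.143  0.019]
[[[11.1,0.8,-1.8],[-0.0,0.005,0.003],35],[[11.1,0.7,-1.7],[-0.0,0.005,0.003],35],[[11.1,0.7,-1.7],[-0.0,0.005,0.003],35],[[11.1,0.7,-1.6],[-0.0,0.005,0.003],35]] total mm 44.9 rad 0.023
```

Request:
move_arm:
  rows:
    - [[15,1,-3],[0,0.01,0.005],35]
    - [[15,1,-2],[0,0.01,0.005],35]
    - [[15,0,-2],[0,0,0],35]
    - [[12,0,0],[0,0,0],35]
    - [[0,0,0],[0,0,0],35]

```text
time_s: 22.1
tool_pos: [627.5, -250.4, 49.0]
eef_rot: [2.146, 0.165, -2.157]
ft_force: [-0.1, 0.4, -5.1]
width: 43.6
```

```bash
python3 - <<'E'
from step import *
Rt=RT(FYAW+np.pi,0)
plan(np.array([629,-255,29.]),Rt,2,35)
save("sc14",grab_frame("scene")["image"],(100,200,350,420),3)
E
```

```text
[ 627.5 -250.4   49. ] [-0.575, 0.387, 0.091, 1.284, 0.005, -2.289] [-0.1  0.4 -5.1] 43.6
[-0.006  0.009 -1.   ] [-0.99  -0.143  0.004]
[[[10.0,2.5,-0.4],[-0.001,0.002,0.005],35],[[10.0,2.5,-0.4],[-0.001,0.002,0.005],35]] total mm 20.6 rad 0.011
```

View pics/sc14.png

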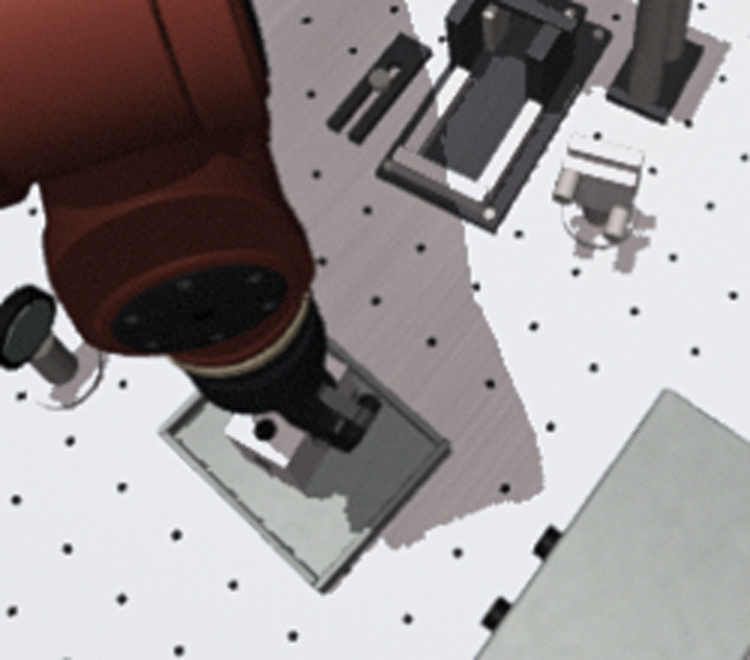

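Request:
move_arm:
  rows:
    - [[9,2.5,-0.5],[0,0.002,0.005],35]
    - [[8,2.5,-0.5],[0,0,0.004],35]
    - [[0,0,0],[0,0,0],35]

```text
time_s: 22.45
tool_pos: [630.7, -255.9, 33.3]
eef_rot: [2.146, 0.153, -2.145]
ft_force: [0.3, -0.5, -5.1]
width: 43.3
```

```bash
python3 - <<'E'
from step import *
E
```

```text
[ 630.7 -255.9   33.3] [-0.576, 0.399, 0.077, 1.246, -0.001, -2.291] [ 0.3 -0.5 -5.1] 43.3
[ 0.001 -0.002 -1.   ] [-0.99  -0.144 -0.   ]
```

Request:
move_arm:
  rows:
    - [[3.5,0,0],[0,0,0],35]
    - [[0,0,0],[0,0,0],35]

```text
time_s: 22.65
tool_pos: [630.9, -256.2, 29.9]
eef_rot: [2.146, 0.152, -2.145]
ft_force: [-0.0, -0.6, -4.8]
width: 43.1
```

```bash
python3 - <<'E'
from step import *
E
```

```text
[ 630.9 -256.2   29.9] [-0.577, 0.402, 0.074, 1.24, -0.001, -2.291] [-0.  -0.6 -4.8] 43.1
[ 0.001 -0.002 -1.   ] [-0.99  -0.144 -0.001]
```

Request:
move_arm:
  rows:
    - [[1.5,0,0],[0,0,0],35]
    - [[0.8,0,0],[0,0,0],35]
    - [[0,0,0],[0,0,0],35]

```text
time_s: 22.95
tool_pos: [631.4, -256.6, 28.5]
eef_rot: [2.147, 0.151, -2.143]
ft_force: [-0.6, 0.5, -4.1]
width: 43.3
```

```bash
python3 - <<'E'
from step import *
E
```

```text
[ 631.4 -256.6   28.5] [-0.577, 0.403, 0.072, 1.236, -0.001, -2.291] [-0.6  0.5 -4.1] 43.3
[ 0.002 -0.003 -1.   ] [-0.99  -0.144 -0.002]
```

Request:
move_arm:
  rows:
    - [[0.5,0,0],[0,0,0],35]
    - [[0,0,0],[0,0,0],80]
    - [[0,0,0],[0,0,0],80]
    - [[0,0,0],[0,0,0],80]
    - [[0,0,0],[0,0,0],80]
    - [[0,0,0],[0,0,0],80]
    - [[-10,0,0],[0,0,0],80]
    - [[-20,0,0],[0,0,0],80]
    - [[-30,0,0],[0,0,0],80]
    - [[-30,0,0],[0,0,0],80]
    - [[-30,0,0],[0,0,0],80]
    - [[-30,0,0],[0,0,0],80]

```text
time_s: 24.15
tool_pos: [629.7, -255.2, 184.0]
eef_rot: [2.146, 0.153, -2.146]
ft_force: [0.5, -0.5, 0.3]
width: 80.1
```

Request:
move_arm:
  rows:
    - [[-30,-20,0],[0,0,0],80]
    - [[-30,-40,0],[0,0,0],80]
    - [[-20,-45,0],[0,0,0],80]
    - [[0,-45,0],[0,0,0],80]
    - [[0,-30,0],[0,0,0],80]
    - [[0,0,0],[0,0,0],80]
    - [[0,0,0],[0,0,0],80]
    - [[0,0,0],[0,0,0],80]

```text
time_s: 24.95
tool_pos: [604.5, -72.9, 280.6]
eef_rot: [2.16, 0.142, -2.127]
ft_force: [0.1, -1.7, 0.2]
width: 79.9
```

```bash
python3 - <<'E'
from step import *
F={n:grab_frame(n) for n in("scene","side","wrist")}
save("sc15",F["scene"]["image"]);save("sd15",F["side"]["image"]);save("w15",F["wrist"]["image"])
for n in F:
    f=F[n];P=cloud(f).reshape(-1,3);P=P[np.isfinite(P[:,0])]
    b=lambda x0,x1,y0,y1,z0,z1:P[(P[:,0]>x0)&(P[:,0]<x1)&(P[:,1]>y0)&(P[:,1]<y1)&(P[:,2]>z0)&(P[:,2]<z1)]
    for nm,a in [("spacer",(570,690,-320,-190,60,80)),("block",(480,620,190,350,30,42)),("riser",(380,470,310,390,24,36)),("detector",(700,770,150,230,50,60)),("mirror",(640,740,-60,40,92,104)),("lens",(420,500,-360,-270,40,115)),("fork",(440,530,-70,50,8,20)),("tray",(520,740,-360,-160,14,30))]:
        q=b(*a)
        if len(q)>20:
            r2=cv2.minAreaRect(q[:,:2].astype(np.float32));print(n,nm,len(q),np.round(r2[0],1),np.round(r2[1],1),round(r2[2],1),"z",np.round(np.percentile(q[:,2],[5,50,95]),1))
E
```

```text
[604.5 -72.9 280.6] [-0.333, 0.127, 0.211, 1.638, -0.003, -2.046] [ 0.1 -1.7  0.2] 79.9
[ 0.016 -0.008 -1.   ] [-0.99  -0.141 -0.014]
scene spacer 970 [ 632.4 -257.1] [45.6 70.3] 8.9 z [66.1 69.9 72.2]
scene block 180 [531.6 298.8] [27.  63.5] 7.5 z [32.4 36.4 38.9]
scene riser 208 [423.4 339.6] [45.5 48. ] 4.8 z [25.6 30.2 33. ]
scene detector 343 [733.5 191. ] [49.5 51.3] 6.9 z [51.9 54.9 57.2]
scene mirror 392 [694.9 -20.8] [49.5 47.5] 18.5 z [ 93.5  99.2 101.6]
scene lens 576 [ 465.3 -319.2] [21.5 52.4] 10.8 z [ 50.2  91.9 111.1]
scene fork 381 [502.9 -16.2] [54.5 98.7] 0.7 z [ 8.4 10.2 17.4]
scene tray 936 [ 629.9 -255.5] [121.  151.6] 86.1 z [15.4 21.4 24.6]
side spacer 202 [ 631.5 -256. ] [48.5 82.2] 8.0 z [63.4 71.1 76.1]
side block 371 [535.5 268.4] [ 29.3 134. ] 9.6 z [32.2 36.8 40.6]
side riser 254 [421.5 341.7] [46.6 48.9] 8.7 z [25.3 29.5 33.1]
side detector 173 [731.3 192.5] [48.9 56.5] 34.0 z [51.6 56.1 59.3]
side lens 143 [ 461.  -315.9] [24.3 54.4] 25.9 z [ 44.6  85.2 113. ]
side fork 221 [491.7  -3.4] [118.3  74.8] 79.2 z [ 8.6 11.8 16.5]
side tray 371 [ 629.9 -253.4] [131.4 156.9] 87.2 z [14.6 20.8 28.4]
wrist spacer 1388 [ 628.3 -235.7] [44.1 26.7] 8.6 z [66.4 69.2 70.6]
wrist detector 49 [709.6 181.1] [ 5.4 19.1] 33.2 z [50.5 53.5 55. ]
wrist mirror 1306 [692.5 -19.3] [49.4 50. ] 19.7 z [93.5 98.5 99.9]
wrist fork 1308 [504.4 -12.2] [ 56.  100.3] 4.1 z [ 8.3  9.4 17.2]
wrist tray 1420 [ 630.2 -237.1] [ 84.  151.2] 86.2 z [15.6 20.8 22.7]
```

View pics/sc15.png

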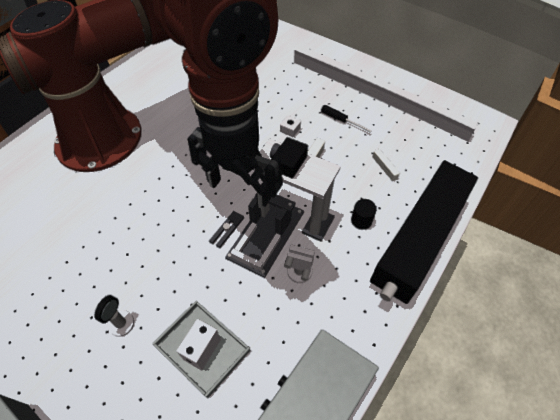

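View pics/sd15.png

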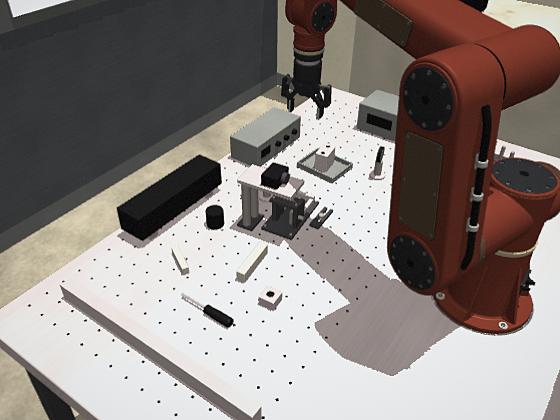

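The spacer stands in the tray with its top at 70 mm (5 + 65), within about 3 mm of the tray centre. The block lies flat at (536, 268), and the bystanders' positions are unchanged. I'm handing in.

```bash
python3 -c "
from bench import robot
print(robot.get_obs()['qd'].round(3)); print(robot.hand_in())"
```

```text
[-0.001  0.002 -0.005 -0.002 -0.002  0.001]
the job is handed in; nothing more can be done
None
```

The job is done and handed in at about 25 s of the 64 s allowed; no verdict was reported.

I gripped the larger white block with the hand leaned back about 40°. With it I drove the spacer from fixture x 35 mm to about 91 mm, at a measured push of about 21 N. I then laid the block flat on the table, turned the hand half a turn to keep its camera clear of the plate, lifted the spacer out, stood it in the tray and let go.

**Last checks:**
- **Spacer:** it is at about (632, -257), within 3 mm of the tray centre. Its top measures about 70 mm, which fits standing upright on the tray floor.
- **Block:** it lies flat at (536, 268) with its top at about 36 mm, 186 mm from the fixture origin.
- **Bystanders:** the riser, detector, mirror mount, lens mount and fork clamp measured within a few mm of their start. The screwdriver I only compared by eye, and it looked unmoved.
- **Robot:** the gripper is clear of everything and the arm is at rest.

**Disagreements:**
- The final scene view measured only 63 mm of the block, probably because the upper plate hides part of it. The side camera measured its full length, as the wrist camera had just after I laid it down.
- The two cameras disagree on the fork clamp's position because the side view is poor there. Each camera matches its own earlier reading.

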